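Stack and label a take-away cake order

ROBOT

A 6-joint arm with a two-finger parallel gripper is mounted at the origin on the work surface. World frame = base frame: x ahead of the robot, y to its left, z up, the work surface at z = 0. Lengths are in m, angles in rad, forces in N, time in s.
With the tool pointing down it reaches from about 0.375 to 0.9 m from the base axis. Payload 3.1 kg.
Tool frame: the origin (TCP) lies between the finger pads; the fingertips stand 19 mm ahead of it and the grasp point (between the pads) is the TCP; z points along the fingers, y is the direction in which the jaws open and shut (so a half turn about z gives the same grasp; the last joint's range is limited). The gripper opens to 85 mm and grips with 20 to 120 N. Pads are 22 mm wide; open, the fingers measure 114 mm over their backs; the gripper's body (76 mm by 85 mm) begins 54 mm behind the grasp point. The pads swing forward as they close: fully open they stand 13 mm farther back than shut.
Start: joints at [-1.454, 0.527, 1.433, -0, 1.181, -0.178], TCP at [0.182, -0.598, 0.25] pointing down, gripper open.
Joint ranges: [-3.08, 3.08], [-0.75, 2.2], [0.22, 2.44], [-1.43, 4.57], [0, 2.65], [-2.85, 2.85]. Speed limits (rad/s): [2.79, 2.79, 3.14, 3.14, 3.14, 3.14].

INTERFACE

Orientations are given as a unit quaternion [x, y, z, w].
In Python, from station import manip, optics, job gives the robot as it stands.
- The arm moves only by the shell command python3 -m inch 'ROWS' [OPENING] [FORCE]. ROWS is JSON, one flat list of numbers, 4 for each row, row after row: the shift along the world's x, y, z in cm, then the turn about the world's z in rad. A call has 1 to 20 rows; each row shifts and turns the commanded pose from where the row before left it; what a row does not reach is not made up. A row lasts 1/8 s, in which the tool goes at most 62.5 mm and 10.7 degrees, less where a joint would pass 70% of its speed; a pose out of reach is approached as far as the arm can. A call with a gripper value outside its range is refused whole. OPENING is the opening in per cent of the stroke, from 0 (shut) to 100 (fully open), set as the call begins (- or left out, the last holds). The fingers move at their own pace and stop on an object; FORCE is the grip in N (left out, the last holds). Time passes only in rows, so rows that do not move let the fingers close. It gives the time, the measured TCP pose, the force and the opening at its end, in the units of the state.
- manip.sense(): the state, without advancing time (a new reading comes with each control period).
- optics.snapshot(name): name is "scene" or "top"; returns (picture, depth): 480x640x3 uint8, red, green, blue; 480x640 float32, m along the optical axis (not along the pixel's ray), 0 where there is no reading.
- optics.camera_model(name): a dict with "mtx" (3x3 intrinsics, pixels), "dist_coeffs" ([k1, k2, p1, p2, k3] as OpenCV has them; the pictures are not rectified), "camera_from_world" (4x4, takes a point from world to camera coordinates). Camera axes: x right, y up, looking along -z (the intrinsics and any distortion apply to the point x, -y, -z); pixel columns grow to the right and rows downward; lengths in m; the calibration is good to about 2 mm. A picture is of the moment at which its call begins. camera_model takes no time and is no camera call.
- job.sign_off(): hands the job in, once; it reports no verdict.
The state is a dict: "t": time; "q": joint angles; "qd": joint speeds; "tau": joint torques, N m; "tcp_pos": TCP position; "tool_rot": TCP orientation; "force": force on the tool from outside, world axes, zero at the start; "ft_torque": the same for the moment, N m; "finger_gap": opening from 0.0 (shut) to 1.0 (fully open).
Only numpy, scipy, OpenCV 4.12 (cv2) and the standard library are available. Lean on these libraries where they do the work, as an engineer would, in place of code of your own. Each camera call takes 0.05 s, during which the arm holds its last target.

TASK

Make up the take-away cake order: on the scale's key console press the black key and then the white key while the scale is still empty, then stack squarely in the pocket of the scale the dark brown cardboard carrier base first, then every dessert tub on the counter in any order, one on another, and the white cover with its tab up on top. With the finished stack in place and let go, press the yellow, the blue and the green key in that order; press every key one at a time and fully down, hold it for a moment and let it come back up. Never press the red key, and leave the other things on the counter where they are.

Things in the scene. Friction and masses are not known exactly. Their poses are not given: they have to be found in the camera images.
- pocket (a point): centre of the pocket's floor on the counter scale (fixed, black, 200 x 160 mm, steel plate 60 mm above the counter; position and yaw vary); x along the pocket's length, z up. Four L-shaped corner guides, 62 mm high, 5 mm thick, leave 118 (x) x 72 (y) mm inside; they reach 15 mm along each long side and 11 mm along each end, the middle is open for the fingers.
- carrier: carrier base: dark brown cardboard block with a thin cream line along its top, 110 (x) x 64 (y) x 20 mm tall, 120 g. Origin: centre of the underside; x along its length, z up.
- cover: cover: white board 110 (x) x 64 (y) x 10 mm, with an upright wooden grip tab in the middle of its top, 50 (x) x 14 (y) mm, from 10 to 36 mm above the underside; 80 g. Origin: centre of the underside; x along its length, z up.
- tub_choc: rectangular clear dessert tub with a pale blue lid and layered cake inside, 110 (x) x 64 (y) x 30 mm tall, flat top and bottom, 180 g give or take a third. Origin: centre of the underside; x along its length, z up. May be absent.
- tub_berry: rectangular clear dessert tub with a red lid and layered cake inside, 110 (x) x 64 (y) x 30 mm tall, flat top and bottom, 180 g give or take a third. Origin: centre of the underside; x along its length, z up. May be absent.
- tub_peach: rectangular clear dessert tub with an orange lid and layered cake inside, 110 (x) x 64 (y) x 30 mm tall, flat top and bottom, 180 g give or take a third. Origin: centre of the underside; x along its length, z up. May be absent.
- key_black (a joint): travel of the black key (wakes the scale): 0 m up, 0.008 m fully down (counts as pressed beyond 0.006); a spring key that comes back up by itself, 1.5 N to start and 5 N fully down.
- key_black_top (a point): centre of the top of the black key, a round cap 34 mm wide that stands 12 mm proud of a 50 mm aluminium collar, about 54 mm above the counter when up; pressed straight down. Six keys in two rows of three, rows 72 mm and neighbours 70 mm apart, on a fixed grey console slab 160 x 225 x 30 mm; its place, yaw and the order of the keys vary.
- key_white (a joint): travel of the white key (zeroes it): 0 m up, 0.008 m fully down (counts as pressed beyond 0.006); a spring key that comes back up by itself, 1.5 N to start and 5 N fully down.
- key_white_top (a point): centre of the top of the white key, a round cap 34 mm wide that stands 12 mm proud of a 50 mm aluminium collar, about 54 mm above the counter when up; pressed straight down.
- key_yellow (a joint): travel of the yellow key (chooses cake): 0 m up, 0.008 m fully down (counts as pressed beyond 0.006); a spring key that comes back up by itself, 1.5 N to start and 5 N fully down.
- key_yellow_top (a point): centre of the top of the yellow key, a round cap 34 mm wide that stands 12 mm proud of a 50 mm aluminium collar, about 54 mm above the counter when up; pressed straight down.
- key_blue (a joint): travel of the blue key (chooses take-away): 0 m up, 0.008 m fully down (counts as pressed beyond 0.006); a spring key that comes back up by itself, 1.5 N to start and 5 N fully down.
- key_blue_top (a point): centre of the top of the blue key, a round cap 34 mm wide that stands 12 mm proud of a 50 mm aluminium collar, about 54 mm above the counter when up; pressed straight down.
- key_green (a joint): travel of the green key (prints the label): 0 m up, 0.008 m fully down (counts as pressed beyond 0.006); a spring key that comes back up by itself, 1.5 N to start and 5 N fully down.
- key_green_top (a point): centre of the top of the green key, a round cap 34 mm wide that stands 12 mm proud of a 50 mm aluminium collar, about 54 mm above the counter when up; pressed straight down.
- key_red (a joint): travel of the red key (cancels): 0 m up, 0.008 m fully down (counts as pressed beyond 0.006); a spring key that comes back up by itself, 1.5 N to start and 5 N fully down.
- mug: bystander, leave alone: blue mug, 72 mm wide, 85 mm tall. Origin: centre of the underside.
- syrup: bystander, leave alone: amber syrup bottle, 60 mm wide, 150 mm tall. Origin: centre of the underside.
- sugar_jar: bystander, leave alone: glass sugar jar, 64 mm wide, 90 mm tall. Origin: centre of the underside.
- bowl: bystander, leave alone: white bowl, 100 mm wide, 45 mm tall. Origin: centre of the underside.
- espresso_cup: bystander, leave alone: white cup, 60 mm wide, 55 mm tall. Origin: centre of the underside.
- coaster_stack: bystander, leave alone: round cork stack, 90 mm wide, 30 mm tall. Origin: centre of the underside.
Things that resemble listed ones, but are neither listed nor needed, are in the scene too. There is more than one size of the tub_berry; the one meant has the size given above.

How it is judged:
On the way, in this order (a step that is already met when the one before it is completed fails the run):
1. the black key is pressed fully down while the scale is empty (horizontal distance between each of carrier, tub_choc, tub_berry, tub_peach, cover and pocket above 0.08 m and value of joint key_black above 0.006 m and value of joint each of key_white, key_yellow, key_blue, key_green, key_red below 0.003 m), for 0.15 s.
2. then the white key is pressed fully down while the scale is still empty (horizontal distance between each of carrier, tub_choc, tub_berry, tub_peach, cover and pocket above 0.08 m and value of joint key_white above 0.006 m and value of joint each of key_black, key_yellow, key_blue, key_green, key_red below 0.003 m), for 0.15 s.
3. the carrier base lies flat in the pocket of the scale (horizontal distance between carrier and pocket below 0.008 m and angle between the x axis of carrier and the x axis of pocket, either way round below 0.14 rad and angle between carrier's own z axis and vertical below 0.06 rad and z of carrier in the frame of pocket below 0.006 m and linear speed of carrier below 0.02 m/s), for 0.2 s.
4. all tubs that are there stand squarely stacked on the carrier base (all of step 3 and horizontal distance between each of tub_choc, tub_berry, tub_peach and pocket below 0.01 m and angle between the x axis of each of tub_choc, tub_berry, tub_peach and the x axis of pocket, either way round below 0.14 rad and angle between each of tub_choc, tub_berry, tub_peach's own z axis and vertical below 0.06 rad and z of each of tub_choc, tub_berry, tub_peach in the frame of pocket above 0.015 m and linear speed of each of tub_choc, tub_berry, tub_peach below 0.02 m/s), for 0.2 s.
5. the cover lies squarely on top of the stack (all of step 4 and horizontal distance between cover and pocket below 0.01 m and angle between the x axis of cover and the x axis of pocket, either way round below 0.14 rad and angle between cover's own z axis and vertical below 0.06 rad and z of cover in the frame of pocket above 0.045 m and z of cover in the frame of tub_choc above 0.024 m and z of cover in the frame of tub_berry above 0.024 m and z of cover in the frame of tub_peach above 0.024 m and linear speed of cover below 0.02 m/s), for 0.2 s.
6. then the yellow key is pressed fully down, with the whole stack in place (horizontal distance between carrier and pocket below 0.008 m and angle between the x axis of each of carrier, tub_choc, tub_berry, tub_peach, cover and the x axis of pocket, either way round below 0.14 rad and angle between each of carrier, tub_choc, tub_berry, tub_peach, cover's own z axis and vertical below 0.06 rad and z of carrier in the frame of pocket below 0.006 m and horizontal distance between each of tub_choc, tub_berry, tub_peach, cover and pocket below 0.01 m and z of each of tub_choc, tub_berry, tub_peach in the frame of pocket above 0.015 m and z of cover in the frame of pocket above 0.045 m and z of cover in the frame of tub_choc above 0.024 m and z of cover in the frame of tub_berry above 0.024 m and z of cover in the frame of tub_peach above 0.024 m and value of joint key_yellow above 0.006 m and value of joint each of key_black, key_white, key_blue, key_green, key_red below 0.003 m), for 0.15 s.
7. then the blue key is pressed fully down, with the whole stack in place (horizontal distance between carrier and pocket below 0.008 m and angle between the x axis of each of carrier, tub_choc, tub_berry, tub_peach, cover and the x axis of pocket, either way round below 0.14 rad and angle between each of carrier, tub_choc, tub_berry, tub_peach, cover's own z axis and vertical below 0.06 rad and z of carrier in the frame of pocket below 0.006 m and horizontal distance between each of tub_choc, tub_berry, tub_peach, cover and pocket below 0.01 m and z of each of tub_choc, tub_berry, tub_peach in the frame of pocket above 0.015 m and z of cover in the frame of pocket above 0.045 m and z of cover in the frame of tub_choc above 0.024 m and z of cover in the frame of tub_berry above 0.024 m and z of cover in the frame of tub_peach above 0.024 m and value of joint key_blue above 0.006 m and value of joint each of key_black, key_white, key_yellow, key_green, key_red below 0.003 m), for 0.15 s.
8. last, the green key is pressed fully down, with the whole stack in place (horizontal distance between carrier and pocket below 0.008 m and angle between the x axis of each of carrier, tub_choc, tub_berry, tub_peach, cover and the x axis of pocket, either way round below 0.14 rad and angle between each of carrier, tub_choc, tub_berry, tub_peach, cover's own z axis and vertical below 0.06 rad and z of carrier in the frame of pocket below 0.006 m and horizontal distance between each of tub_choc, tub_berry, tub_peach, cover and pocket below 0.01 m and z of each of tub_choc, tub_berry, tub_peach in the frame of pocket above 0.015 m and z of cover in the frame of pocket above 0.045 m and z of cover in the frame of tub_choc above 0.024 m and z of cover in the frame of tub_berry above 0.024 m and z of cover in the frame of tub_peach above 0.024 m and value of joint key_green above 0.006 m and value of joint each of key_black, key_white, key_yellow, key_blue, key_red below 0.003 m), for 0.15 s.
At the end, for the whole second after the job is handed in: The carrier base lies flat in the pocket (within 8 mm of its centre), all present tubs stand on it one on another and the cover on top of them, each level, within 10 mm of the pocket's centre line and within 8 degrees of its direction; all at rest, all keys up (all of step 5 and value of joint each of key_black, key_white, key_yellow, key_blue, key_green, key_red below 0.002 m); the robot touches nothing.
It fails at once if the red key is pressed (value of joint key_red above 0.004 m).
It fails at once if two keys are down at once (value of joint each of key_black, key_white above 0.004 m or value of joint each of key_black, key_yellow above 0.004 m or value of joint each of key_black, key_blue above 0.004 m or value of joint each of key_black, key_green above 0.004 m or value of joint each of key_black, key_red above 0.004 m or value of joint each of key_white, key_yellow above 0.004 m or value of joint each of key_white, key_blue above 0.004 m or value of joint each of key_white, key_green above 0.004 m or value of joint each of key_white, key_red above 0.004 m or value of joint each of key_yellow, key_blue above 0.004 m or value of joint each of key_yellow, key_green above 0.004 m or value of joint each of key_yellow, key_red above 0.004 m or value of joint each of key_blue, key_green above 0.004 m or value of joint each of key_blue, key_red above 0.004 m or value of joint each of key_green, key_red above 0.004 m).
It fails at once if a bystander is pushed more than 5 cm or knocked over (distance of any of mug, syrup, sugar_jar, bowl, espresso_cup, coaster_stack from where it was at the start of the episode above 0.05 m or angle between any of mug, syrup, sugar_jar, bowl, espresso_cup, coaster_stack's own z axis and vertical above 0.6 rad).
Of tub_choc, tub_berry, tub_peach only 1 to 3 are there at a start; the rules pass over those that are not, and their reading is None.
At some moment in a run one of tub_choc, tub_berry, tub_peach, carrier may be knocked a few centimetres aside while the robot is not near it.
It also fails if it takes over 210 s, if anything falls off the work surface, if the arm or the gripper's body presses on something with over 40 N, if the wrist force passes 120 N, or if a joint passes its speed limit or range.

## Working session

There is one attempt and no reset: what is moved stays moved. The work goes in short steps, Python scripts to look and compute and a shell command to move; the robot and the scene stay as the last step left them, time stands still between calls to the robot, and variables do not carry over. Pictures are saved under pics/ and viewed, and the job is handed in when it is done.

```bash
ls; mkdir -p pics; python3 - <<'E'
from station import manip, optics
import cv2,numpy as np
print(manip.sense())
for n in ("scene","top"):
    p,d=optics.snapshot(n); cv2.imwrite(f"pics/{n}0.png",p[:,:,::-1]); np.save(f"pics/{n}0.npy",d)
    m=optics.camera_model(n); print(n,m)
E
```

```text
pics
{'t': 0.0, 'q': array([-1.45351679e+00,  5.28458787e-01,  1.43393949e+00, -3.09950755e-06,
        1.18140938e+00, -1.78504879e-01]), 'qd': array([-8.80042540e-04, -1.09318093e-03,  1.61295673e-03,  5.65469239e-04,
        3.70704837e-05, -4.52339685e-04]), 'tau': array([-2.84934198e-03, -4.42363608e+01, -1.78025419e+01, -4.09099002e-04,
        8.43974616e-03, -8.47485495e-06]), 'tcp_pos': array([ 0.18212299, -0.59714724,  0.24932629]), 'tool_rot': array([ 9.89083172e-01,  1.47354170e-01,  3.24659749e-05, -1.10703000e-03]), 'force': array([-0.68134406,  0.74078082, -0.25478368]), 'ft_torque': array([ 0.02698423, -0.00273848, -0.01964586]), 'finger_gap': 1.0022515918839539}
scene {'mtx': array([[541.17382554,   0.        , 311.75962955],
       [  0.        , 541.17382554, 249.98666435],
       [  0.        ,   0.        ,   1.        ]]), 'dist_coeffs': array([0.00818628, 0.        , 0.        , 0.        , 0.        ]), 'camera_from_world': array([[-0.33885775,  0.94062612, -0.01994828,  0.13475222],
       [-0.65858454, -0.22200468,  0.71901344,  0.31128045],
       [ 0.67189421,  0.2567809 ,  0.69470982, -1.72234095],
       [ 0.        ,  0.        ,  0.        ,  1.        ]])}
top {'mtx': array([[480.22118133,   0.        , 320.37949202],
       [  0.        , 480.22118133, 245.3834142 ],
       [  0.        ,   0.        ,   1.        ]]), 'dist_coeffs': array([0.01896017, 0.        , 0.        , 0.        , 0.        ]), 'camera_from_world': array([[-0.01366692, -0.99975406,  0.01746514,  0.03798852],
       [ 0.99813239, -0.01260053,  0.05977431, -0.53123258],
       [-0.05953953,  0.01824945,  0.99805912, -1.12095271],
       [ 0.        ,  0.        ,  0.        ,  1.        ]])}
```

View pics/scene0.png

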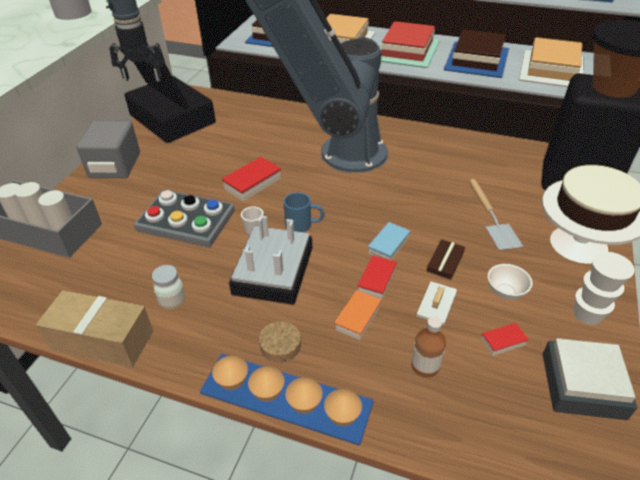

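View pics/top0.png

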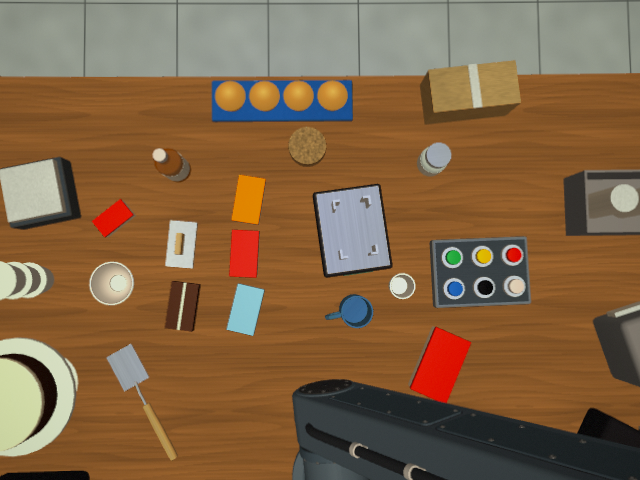

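The scene view shows the console at about (185,215), the scale at (272,262), tubs at blue (390,239), red (378,274) and orange (358,313), the carrier at (446,258) and the cover at (437,302). In the top view there are three red lids: (112,218) is small, (244,253) is tub-sized and (440,365) is large. I'll measure them all.

```bash
cat > h.py <<'E'
import cv2,numpy as np
from station import manip, optics
def world(name,uv,z=None,d=None):
    """uv Nx2; either depth d (N) or plane height z"""
    m=optics.camera_model(name); T=np.linalg.inv(m["camera_from_world"])
    n=cv2.undistortPoints(np.asarray(uv,np.float64).reshape(-1,1,2),m["mtx"],m["dist_coeffs"])[:,0]
    r=np.c_[n[:,0],-n[:,1],-np.ones(len(n))]@T[:3,:3].T; o=T[:3,3]
    s=(np.asarray(d) if z is None else (z-o[2])/r[:,2])
    return o+r*np.reshape(s,(-1,1))
def project(name,P):
    m=optics.camera_model(name); P=np.asarray(P,float).reshape(-1,3)
    c=P@m["camera_from_world"][:3,:3].T+m["camera_from_world"][:3,3]
    c=c*[1,-1,-1]
    return cv2.projectPoints(c,np.zeros(3),np.zeros(3),m["mtx"],m["dist_coeffs"])[0][:,0]
def snap(name,tag):
    p,d=optics.snapshot(name); cv2.imwrite(f"pics/{tag}.png",p[:,:,::-1]); return p,d
def rect(P):
    (c,(w,h),a)=cv2.minAreaRect((P[:,:2]*1000).astype(np.float32))
    if w<h: w,h,a=h,w,a+90
    a=(a+90)%180-90
    return np.round(np.array(c)/1000,4),round(w,1),round(h,1),round(np.deg2rad(a),3)
HSV={'orange':((8,180,120),(18,255,255)),'blue':((90,60,130),(110,160,255)),'brown':((0,60,20),(12,255,90))}
def lids(p,d,name="top",zmin=0.01,pr=True):
    W=None; v,u=np.mgrid[0:480,0:640]; uv=np.c_[u.ravel(),v.ravel()]
    W=world(name,uv,d=d.ravel()).reshape(480,640,3); W[d==0]=-1
    return W
E
python3 - <<'E'
from h import *
p=cv2.imread("pics/top0.png")[:,:,::-1]; d=np.load("pics/top0.npy")
W=lids(p,d)
for n,(u,v) in dict(redS=(112,218),red=(244,253),redL=(440,365),choc=(245,309),peach=(248,199),carrier=(178,306),cover=(175,232),scale=(352,240),slab=(484,272),bk=(485,286),wh=(515,285),bl=(455,287),gr=(452,257),ye=(484,255),rd=(513,254)).items():
    print(n,np.round(W[v-1:v+2,u-1:u+2].reshape(-1,3).mean(0),4))
# flat tops at given height by flood fill of colour
hs=cv2.cvtColor(p,cv2.COLOR_RGB2HSV)
for n,(u,v) in dict(redS=(112,218),red=(244,253),redL=(440,365),choc=(245,309),peach=(248,199)).items():
    m=np.zeros((482,642),np.uint8); cv2.floodFill(p.copy(),m,(u,v),0,(40,)*3,(40,)*3,4|cv2.FLOODFILL_FIXED_RANGE|(255<<8))
    vv,uu=np.nonzero(m[1:-1,1:-1]); z=np.median(W[vv,uu,2]); P=world("top",np.c_[uu,vv],z=z)
    print(n,len(uu),'z',round(z,4),rect(P))
for n,(u,v) in dict(carrier=(178,306),cover=(181,260)).items():
    m=(abs(W[...,2]-W[v,u,2])<.006).astype(np.uint8)
    _,l=cv2.connectedComponents(m); vv,uu=np.nonzero(l==l[v,u]); P=world("top",np.c_[uu,vv],z=np.median(W[vv,uu,2])); print(n,len(uu),np.median(W[vv,uu,2]),rect(P))
c=cv2.resize(p[140:350,80:400],None,fx=2.4,fy=2.4,interpolation=cv2.INTER_CUBIC); cv2.imwrite("pics/crop0.png",c[:,:,::-1])
E
```

```text
redS [0.6015 0.5168 0.0221]
red [0.5153 0.2092 0.0302]
redL [ 0.2533 -0.2377  0.0423]
choc [0.3858 0.2074 0.0303]
peach [0.6419 0.1994 0.0296]
carrier [0.3946 0.3637 0.0206]
cover [0.568  0.3743 0.0104]
scale [ 0.5404 -0.0404  0.0601]
slab [ 0.4637 -0.3502  0.0305]
bk [ 0.4318 -0.3427  0.0547]
wh [ 0.4332 -0.4114  0.0544]
bl [ 0.4304 -0.2744  0.0535]
gr [ 0.4989 -0.2693  0.0547]
ye [ 0.5025 -0.3428  0.0548]
rd [ 0.504  -0.4092  0.0554]
redS 735 z 0.022 (array([0.6026, 0.5171]), 83.1, 47.8, np.float64(-0.899))
red 1247 z 0.0295 (array([0.5151, 0.2101]), 108.2, 62.3, np.float64(-0.062))
redL 2557 z 0.0423 (array([ 0.2531, -0.2389]), 151.4, 87.1, np.float64(-0.427))
choc 1260 z 0.0295 (array([0.3855, 0.2071]), 107.8, 61.5, np.float64(-0.246))
peach 1237 z 0.0294 (array([0.642 , 0.1992]), 108.5, 62.8, np.float64(-0.17))
carrier 1323 0.01951961399612978 (array([0.3953, 0.3558]), 110.3, 67.2, np.float64(-0.139))
cover 139491 0.0003268631358084306 (array([0.4699, 0.0179]), 1549.7, 958.0, np.float64(1.571))
```

View pics/crop0.png

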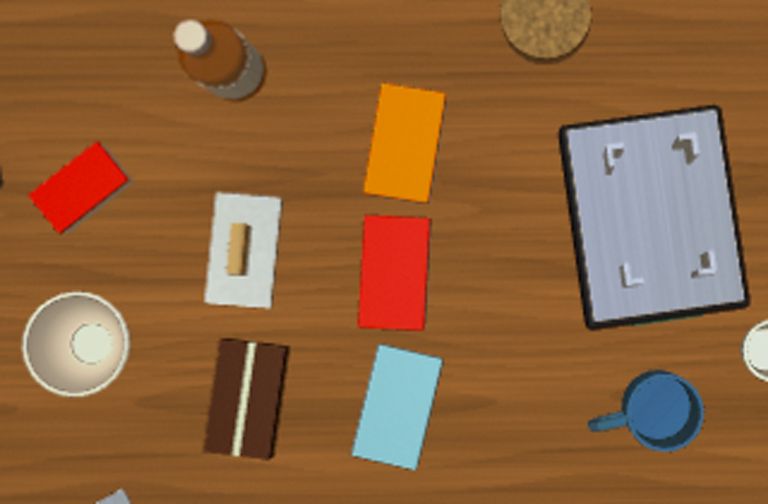

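Confirmed by the crop: the small red lid is 83x48x22, the large red one 151x87x42, and the one at (244,253) is 108x62x30, so that is tub_berry. All three tubs are present. Next I'll fit the pocket, cover and keys.

```bash
cat >> h.py <<'E'
def ff(p,W,u,v,tol=40,z=None):
    m=np.zeros((482,642),np.uint8); cv2.floodFill(np.ascontiguousarray(p),m,(int(u),int(v)),0,(tol,)*3,(tol,)*3,4|cv2.FLOODFILL_FIXED_RANGE|cv2.FLOODFILL_MASK_ONLY|(255<<8))
    vv,uu=np.nonzero(m[1:-1,1:-1]); zz=np.median(W[vv,uu,2]) if z is None else z
    return world("top",np.c_[uu,vv],z=zz),len(uu),zz
E
python3 - <<'E'
from h import *
p=cv2.imread("pics/top0.png")[:,:,::-1].copy(); d=np.load("pics/top0.npy")
W=lids(p,d)
x,y,z=W[...,0],W[...,1],W[...,2]
box=(abs(x-.535)<.15)&(abs(y+.05)<.13)
m=box&(z>.056)&(z<.064); v,u=np.nonzero(m); print('plate',m.sum(),rect(world("top",np.c_[u,v],z=.06)))
m=box&(z>.112)&(z<.13); n,l,s,c=cv2.connectedComponentsWithStats(m.astype(np.uint8))
for i in range(1,n):
    v,u=np.nonzero(l==i); print('guide',s[i,4],np.round(world("top",[c[i]],z=.122)[0],4),W[l==i].mean(0).round(4), rect(world("top",np.c_[u,v],z=.122)))
for n,(u,v) in dict(bk=(485,286),wh=(515,285),bl=(455,287),gr=(452,257),ye=(484,255),rd=(513,254)).items():
    P,N,zz=ff(p,W,u,v,45,.054); (c,r)=cv2.minEnclosingCircle((P[:,:2]*1000).astype(np.float32)); print(n,N,np.round(P.mean(0),4),np.round(c,1),round(r,1))
m=(abs(x-.55)<.09)&(abs(y-.36)<.05)&(p.min(2)>150); v,u=np.nonzero(m); print('cover',m.sum(),rect(world("top",np.c_[u,v],z=.01)))
m=(abs(x-.55)<.09)&(abs(y-.36)<.05)&(z>.026); v,u=np.nonzero(m); print('tab',m.sum(),np.median(z[m]),rect(world("top",np.c_[u,v],z=.036)))
m=(abs(x-.395)<.09)&(abs(y-.36)<.06)&(z>.013); v,u=np.nonzero(m); print('carrier',m.sum(),np.median(z[m]),rect(world("top",np.c_[u,v],z=.02)))
c=cv2.resize(p[175:285,300:400],None,fx=5,fy=5,interpolation=cv2.INTER_CUBIC); cv2.imwrite("pics/crop1.png",c[:,:,::-1])
c=cv2.resize(p[230:310,425:535],None,fx=5,fy=5,interpolation=cv2.INTER_CUBIC); cv2.imwrite("pics/crop2.png",c[:,:,::-1])
E
```

```text
plate 4626 (array([ 0.5284, -0.065 ]), 274.5, 187.5, np.float64(0.209))
guide 42 [ 0.6251 -0.0697  0.122 ] [ 0.6253 -0.0698  0.1209] (array([ 0.6234, -0.067 ]), 19.6, 17.3, np.float64(-0.011))
guide 41 [6.16e-01 2.00e-04 1.22e-01] [6.162e-01 2.000e-04 1.207e-01] (array([ 0.614 , -0.0022]), 20.3, 15.6, np.float64(0.126))
guide 39 [ 0.5134 -0.0846  0.122 ] [ 0.5134 -0.0847  0.1213] (array([ 0.515 , -0.0831]), 19.3, 15.1, np.float64(-0.013))
guide 35 [ 0.5038 -0.0139  0.122 ] [ 0.5038 -0.0139  0.1223] (array([ 0.5041, -0.0131]), 21.2, 12.2, np.float64(0.771))
bk 169 [ 0.4292 -0.3426  0.054 ] [ 429.2 -342.7] 16.6
wh 268 [ 0.4317 -0.4112  0.054 ] [ 431.4 -409.4] 23.2
bl 154 [ 0.427  -0.2747  0.054 ] [ 427.  -274.1] 16.4
gr 150 [ 0.4994 -0.2727  0.054 ] [ 499.4 -272.8] 15.9
ye 151 [ 0.5012 -0.3422  0.054 ] [ 501. -342.] 15.8
rd 140 [ 0.5032 -0.4117  0.054 ] [ 503.1 -412.3] 15.4
cover 1030 (array([0.5399, 0.3611]), 108.4, 64.1, np.float64(-0.097))
tab 147 0.03498340786223064 (array([0.539 , 0.3589]), 48.6, 16.0, np.float64(-0.012))
carrier 1346 0.019481220546332834 (array([0.395 , 0.3547]), 110.3, 68.4, np.float64(-0.148))
```

View pics/crop1.png

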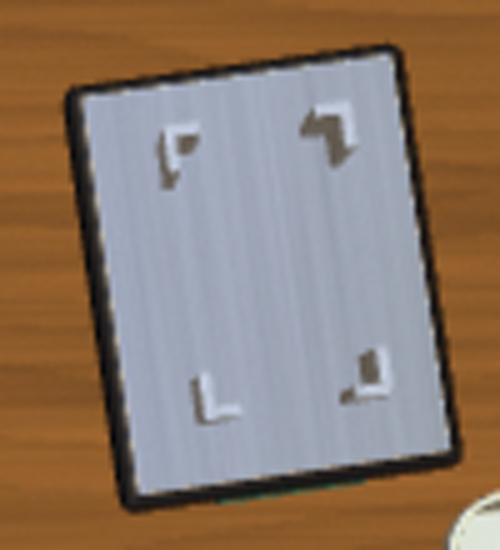

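View pics/crop2.png

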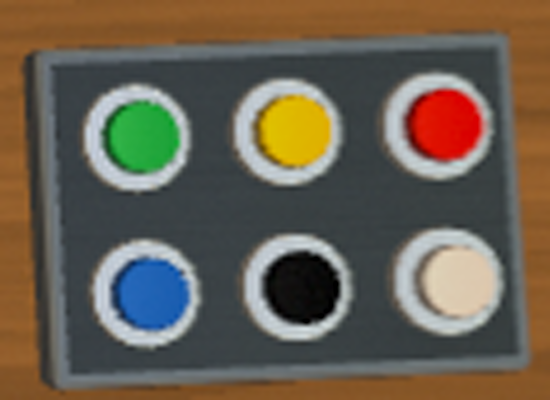

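The six keys sit on a 70x72 mm grid at z of about 0.054, which matches. The pocket is at about (0.565,-0.042) with yaw 0.129. Closing the fingers and moving over the black key.

```bash
python3 -m inch '[3.1,3.2,-1.5,0, 3.1,3.2,-1.5,0, 3.1,3.2,-1.5,0, 3.1,3.2,-1.5,0, 3.1,3.2,-1.5,0, 3.1,3.2,-1.5,0, 3.1,3.2,-1.5,0, 3.0,3.1,-1.5,0, 0,0,-2,0, 0,0,0,0, 0,0,0,0]' 0 40
```

```text
t: 1.48
tcp_pos: [0.4292, -0.3434, 0.1106]
tool_rot: [0.989, 0.147, 0.0, 0.0]
force: [0.3, 0.0, 0.1]
finger_gap: 0.0
```

```bash
python3 - <<'E'
from h import *
p,d=snap("scene","s1"); W=None
def w(name,u,v,d): return world(name,[[u,v]],d=[d[v,u]])[0].round(4)
v,u=np.mgrid[0:480,0:640]; W=world("scene",np.c_[u.ravel(),v.ravel()],d=d.ravel()).reshape(480,640,3)
x,y,z=W[...,0],W[...,1],W[...,2]
m=(abs(x-.565)<.12)&(abs(y+.04)<.1)&(z>.085)&(z<.122)
n,l,s,c=cv2.connectedComponentsWithStats(m.astype(np.uint8))
for i in range(1,n):
    if s[i,4]>20: print(s[i,4],c[i].round(1),np.percentile(W[l==i],[5,50,95],axis=0).round(4).tolist())
c=cv2.resize(p[210:310,220:330],None,fx=6,fy=6,interpolation=cv2.INTER_CUBIC); cv2.imwrite("pics/crop3.png",c[:,:,::-1])
P,dd=snap("top","t1")
E
```

```text
108 [262.4 223.5] [[0.5071, -0.0885, 0.0871], [0.513, -0.0847, 0.1041], [0.5289, -0.076, 0.1207]]
83 [289.7 227.5] [[0.5, -0.0249, 0.0867], [0.5073, -0.0117, 0.1042], [0.5192, -0.0084, 0.1197]]
100 [248.4 255.8] [[0.6183, -0.0755, 0.0874], [0.6335, -0.0686, 0.1066], [0.6363, -0.0598, 0.1216]]
117 [277.4 260. ] [[0.6079, -0.0088, 0.0878], [0.6246, 0.0006, 0.104], [0.6277, 0.0056, 0.1212]]
```

View pics/t1.png

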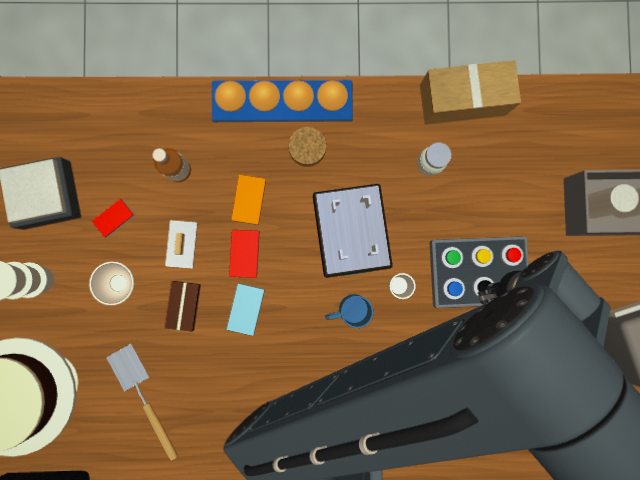

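View pics/s1.png

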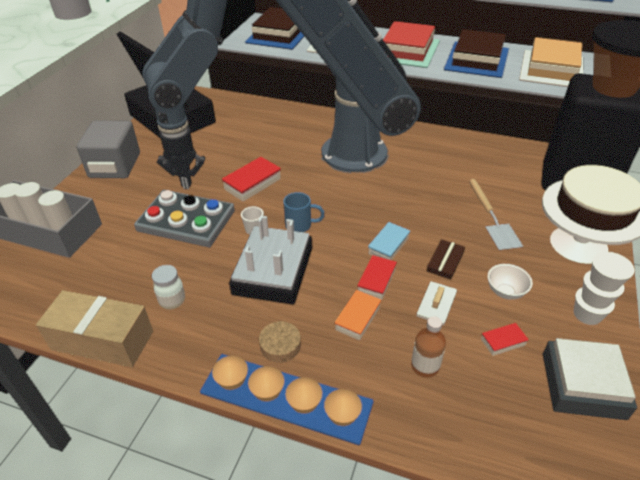

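The scene and top views put the fingertips directly over the black key at about (190,190) scene and (487,290) top. Pressing.

```bash
python3 -m inch '[0,0,-1.8,0, 0,0,-1.8,0, 0,0,-0.5,0, 0,0,-0.5,0, 0,0,0,0, 0,0,0,0, 0,0,0,0]'
```

```text
t: 2.45
tcp_pos: [0.429, -0.3433, 0.0651]
tool_rot: [0.989, 0.147, -0.0, 0.001]
force: [-4.4, -0.5, 7.2]
finger_gap: 0.004
```

The force is 7.2 N against 5 N for fully down, and the tip is at 0.046 m, so the key is bottomed. Now white.

```bash
python3 -m inch '[0,0,1.5,0, 0,0,1.5,0, 0,-3.4,0,0, 0.2,-3.4,0,0, 0,0,0,0, 0,0,-1.5,0, 0,0,-0.8,0, 0,0,-0.5,0, 0,0,-0.2,0, 0,0,0,0, 0,0,0,0, 0,0,0,0]'
```

```text
t: 3.95
tcp_pos: [0.4306, -0.4089, 0.065]
tool_rot: [0.989, 0.148, -0.001, -0.002]
force: [-1.4, 3.4, 8.1]
finger_gap: 0.002
```

White was also fully down, at 8.1 N. Lifting off and moving toward the carrier with the jaws open.

```bash
python3 -m inch '[0,0,1.5,0, 0,0,3,0, 0,2,5,0, 0,5,5,0, 0,5,4,-0.04, 0,5,3,-0.04, 0,5,0,-0.04, 0,5,0,-0.04, 0,5,0,-0.04, 0,5,0,-0.04, 0,5,0,-0.04, 0,5,0,-0.04, 0,5,0,-0.04, 0,4,0,-0.04, 0,0,0,-0.04]' 100
```

```text
t: 5.82
tcp_pos: [0.431, 0.1448, 0.273]
tool_rot: [0.998, -0.07, 0.001, -0.0]
force: [0.1, -0.4, -0.0]
finger_gap: 1.0
```

```bash
cat >> h.py <<'E'
def objs(tag):
    p,d=snap("top",tag); W=lids(p,d); z=W[...,2]; x=W[...,0];y=W[...,1]
    hs=cv2.cvtColor(p,cv2.COLOR_RGB2HSV); H,S,V=[hs[...,i].astype(int) for i in range(3)]
    M=dict(choc=(abs(H-96)<10)&(S>60)&(V>140),berry=((H<5)|(H>175))&(S>190)&(V>140),peach=(H>=8)&(H<=20)&(S>200)&(V>180))
    for n,m in M.items():
        k,l,s,c=cv2.connectedComponentsWithStats(m.astype(np.uint8))
        for i in range(1,k):
            if s[i,4]>300:
                v,u=np.nonzero(l==i); zz=np.median(z[l==i]); print(n,s[i,4],c[i].round(),'z',zz.round(4),rect(world("top",np.c_[u,v],z=zz)))
    m=(abs(z-.02)<.006)&(x>.3)&(x<.7)&(y>.25)&(y<.48)&(V<130)
    m=m|((abs(z-.02)<.004)&(x>.3)&(x<.47)&(y>.28)&(y<.45))
    k,l,s,c=cv2.connectedComponentsWithStats(m.astype(np.uint8))
    for i in range(1,k):
        if s[i,4]>400:
            v,u=np.nonzero(l==i); print('carrier',s[i,4],c[i].round(),rect(world("top",np.c_[u,v],z=.02)))
    return p,d,W
E
python3 - <<'E'
from h import *
p,d,W=objs("t2")
# carrier edges by colour
m=np.zeros((480,640),bool); hs=cv2.cvtColor(p,cv2.COLOR_RGB2HSV)
c=cv2.resize(p[270:345,150:215],None,fx=8,fy=8,interpolation=cv2.INTER_NEAREST); cv2.imwrite("pics/crop4.png",c[:,:,::-1])
# pocket fit
W0=W
E
```

```text
choc 500 [354. 309.] z 0.0053 (array([ 0.3803, -0.0469]), 61.3, 57.0, np.float64(-0.017))
berry 748 [112. 218.] z 0.0221 (array([0.6024, 0.516 ]), 83.9, 47.9, np.float64(-0.902))
berry 1100 [244. 250.] z 0.0296 (array([0.5206, 0.2094]), 97.2, 62.9, np.float64(-0.061))
berry 2600 [440. 365.] z 0.0423 (array([ 0.2531, -0.2383]), 151.9, 88.1, np.float64(-0.426))
peach 1257 [248. 199.] z 0.0293 (array([0.6418, 0.1992]), 109.3, 63.4, np.float64(-0.167))
carrier 686 [175. 306.] (array([0.3973, 0.373 ]), 110.5, 39.6, np.float64(-0.061))
```

View pics/t2.png

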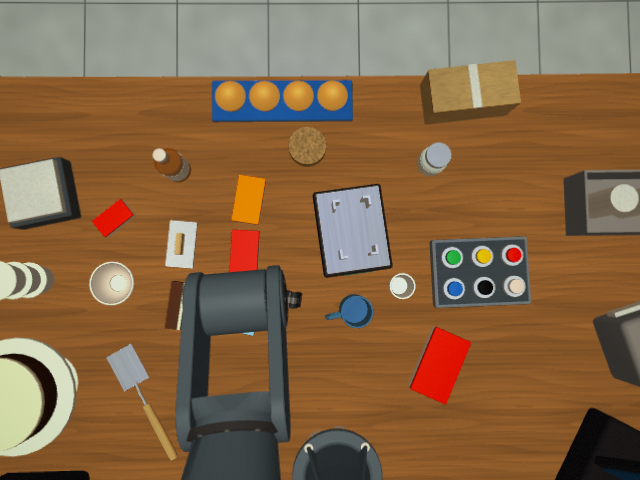

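View pics/crop4.png

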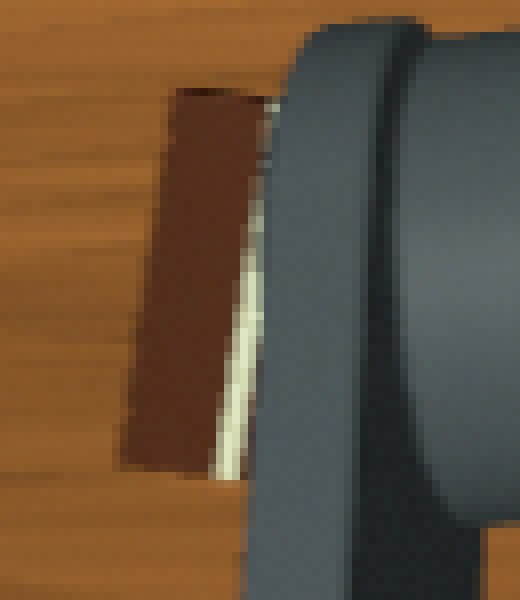

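The carrier's left edge, corners about (172,281) to (165,328), is where it was before. Now I'll refine the carrier from its corner pixels and fit the pocket with the guide geometry.

```bash
python3 - <<'E'
from h import *
from scipy.optimize import minimize
c=np.array([[220,339],[288,346],[270,459],[205,452]])/2.4+[80,140]-0.3
P=world("top",c,z=.02); print(P.round(4)); print('c',P.mean(0).round(4)); e=(P[0]+P[1]-P[2]-P[3])/2; print(np.linalg.norm(e),np.arctan2(e[1],e[0]),np.linalg.norm(P[0]-P[1]),np.linalg.norm(P[2]-P[3]))
# pocket: fit L guide tops (top cam, depth>.11) + scene points
W=lids(None,np.load("pics/top0.npy")); 
def inL(p): # local -> signed dist-ish outside L-set (box union)
    x,y=abs(p[:,0]),abs(p[:,1])
    def b(x0,x1,y0,y1): return np.hypot(np.maximum(0,np.maximum(x0-x,x-x1)),np.maximum(0,np.maximum(y0-y,y-y1)))
    return np.minimum(b(44,64,36,41),b(59,64,25,41))
Q=[]
for n in ("top","scene"):
    if n=="scene":
        import cv2
        d=optics.snapshot("scene")[1]; v,u=np.mgrid[0:480,0:640]; W=world("scene",np.c_[u.ravel(),v.ravel()],d=d.ravel()).reshape(480,640,3)
    m=(abs(W[...,0]-.565)<.12)&(abs(W[...,1]+.042)<.1)&(W[...,2]>.08)&(W[...,2]<.13)
    Q.append(W[m][:,:2]*1000)
def f(t,Q):
    co,s=np.cos(t[2]),np.sin(t[2]); q=Q-t[:2]; q=np.c_[q@[co,s],q@[-s,co]]
    return np.minimum(inL(q)**2,100).mean()
for nm,q in (("top",Q[0]),("scene",Q[1]),("both",np.vstack(Q))):
    r=min((minimize(f,[565+a,-42+b,.13],args=(q,),method="Nelder-Mead",options=dict(initial_simplex=np.array([[565+a,-42+b,.13],[569,-42,.13],[565,-38,.13],[565,-42,.18]]))) for a in(-3,1,3) for b in(-3,1,3)),key=lambda r:r.fun); print(nm,len(q),r.x.round(3),r.fun)
E
```

```text
[[0.4528 0.3794 0.02  ]
 [0.445  0.3139 0.02  ]
 [0.3365 0.3309 0.02  ]
 [0.3443 0.3931 0.02  ]]
c [0.3947 0.3543 0.02  ]
0.10955772929505501 -0.14037346616137913 0.06602605493231072 0.06272768053868472
top 239 [ 5.64812e+02 -4.22630e+01  1.28000e-01] 0.004965248003196367
scene 514 [ 5.67725e+02 -4.24070e+01  1.28000e-01] 0.3903947945940827
both 753 [ 5.66841e+02 -4.23080e+01  1.28000e-01] 0.5903709995067598
```

```bash
python3 -m inch '[-0.6,3.5,-2,0, -0.6,3.5,-2,0, -0.6,3.5,-2,0, -0.6,3.5,-2,0, -0.6,3.5,-3,0, -0.6,3.4,-3,0, 0,0,-3,0, 0,0,-3,0, 0,0,-2.5,0, 0,0,-1.7,0, 0,0,-0.7,0, 0,0,0,0, 0,0,0,0]' 100
```

```text
t: 7.55
tcp_pos: [0.3958, 0.3514, 0.0243]
tool_rot: [0.997, -0.072, 0.001, -0.0]
force: [0.3, 0.4, 0.4]
finger_gap: 1.001
```

```bash
python3 -m inch '[-0.1,0.3,-0.35,0, 0,0,0,0]' && python3 -m inch '[0,0,0,0, 0,0,0,0, 0,0,0,0, 0,0,0,0, 0,0,0,0]' 0 40
```

```text
t: 7.8
tcp_pos: [0.3942, 0.3545, 0.0203]
tool_rot: [0.997, -0.072, 0.0, -0.0]
force: [0.3, -0.7, -0.4]
finger_gap: 1.002
t: 8.43
tcp_pos: [0.3943, 0.3544, 0.0205]
tool_rot: [0.997, -0.072, 0.0, -0.0]
force: [-1.6, 0.2, 5.0]
finger_gap: 0.736
```

```bash
python3 - <<'E'
from h import *
p,d=snap("scene","s2"); c=cv2.resize(p[200:310,380:520],None,fx=5,fy=5,interpolation=cv2.INTER_CUBIC); cv2.imwrite("pics/crop5.png",c[:,:,::-1])
E
```

```text
(no output)
```

View pics/crop5.png

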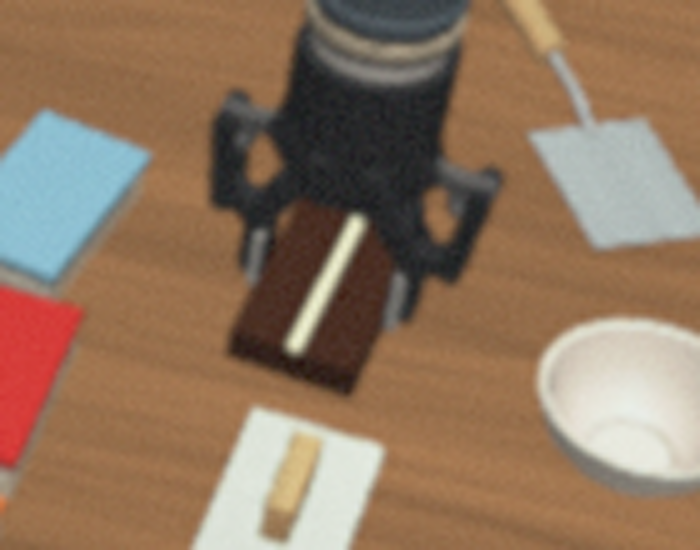

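The scene crop shows the carrier between both pads, and the 0.736 gap is about 63 mm, which matches. Lifting and moving over the pocket.

```bash
python3 -m inch '[0,0,2,0, 0,0,4,0, 0,0,5,0, 0.7,-1.6,5,0.02, 1.4,-3,4,0.02, 1.5,-3.4,0,0.023, 1.5,-3.4,0,0.023, 1.5,-3.4,0,0.023, 1.5,-3.4,0,0.023, 1.5,-3.4,0,0.023, 1.5,-3.4,0,0.023, 1.5,-3.4,0,0.023, 1.5,-3.4,0,0.023, 1.5,-3.4,0,0.023, 1.4,-3.4,0,0.023, 0,-1,0,0, 0,0,0,0, 0,0,0,0]'
```

```text
t: 10.72
tcp_pos: [0.5632, -0.0406, 0.2197]
tool_rot: [0.998, 0.063, -0.001, -0.0]
force: [-0.6, 0.0, -0.7]
finger_gap: 0.739
```

```bash
python3 - <<'E'
from h import *
p,d=snap("scene","s3"); c=cv2.resize(p[170:310,200:340],None,fx=5,fy=5,interpolation=cv2.INTER_CUBIC); cv2.imwrite("pics/crop6.png",c[:,:,::-1])
p,d=snap("top","t3")
E
```

```text
(no output)
```

View pics/crop6.png

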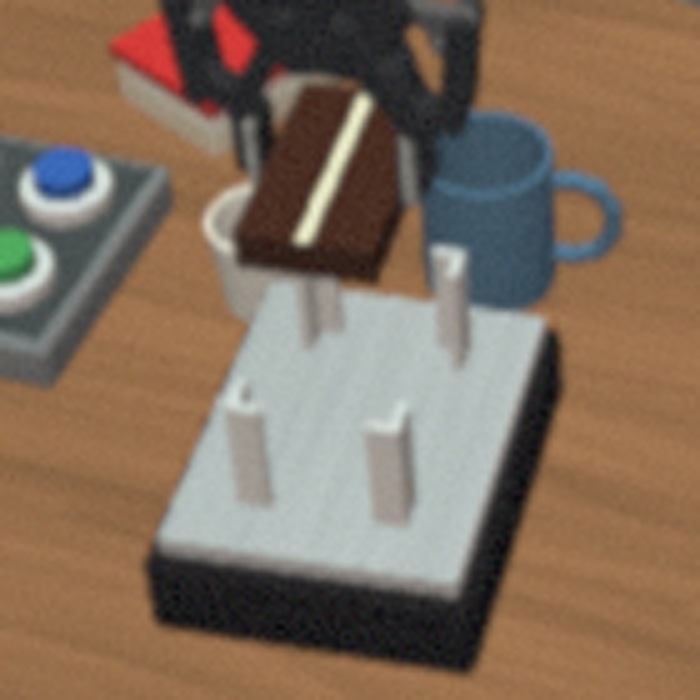

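View pics/t3.png

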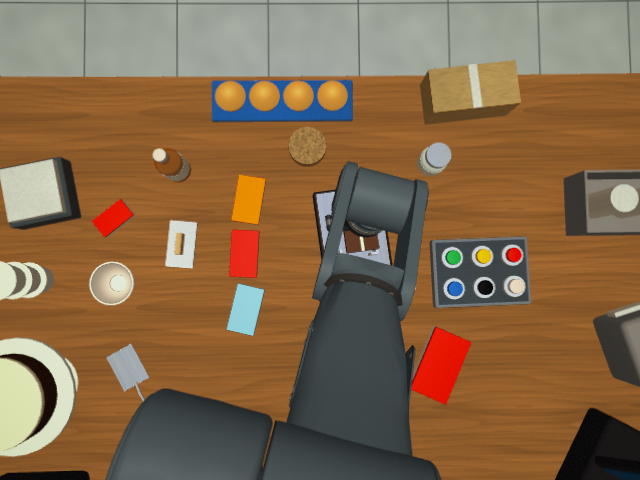

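Both views show the carrier held level above the pocket. I'll check its offset from the TCP in the scene camera.

```bash
python3 - <<'E'
from h import *
p=cv2.imread("pics/s3.png")[:,:,::-1].copy(); d=optics.snapshot("scene")[1]; t=manip.sense(); print(t['tcp_pos'].round(4))
v,u=np.mgrid[0:480,0:640]; W=world("scene",np.c_[u.ravel(),v.ravel()],d=d.ravel()).reshape(480,640,3)
m=(abs(W[...,0]-.565)<.09)&(abs(W[...,1]+.042)<.06)&(abs(W[...,2]-.215)<.02)
hs=cv2.cvtColor(p,cv2.COLOR_RGB2HSV); col=(p[...,0].astype(int)-p[...,2]>18)
m&=col
k,l,s,c=cv2.connectedComponentsWithStats(m.astype(np.uint8)); i=1+s[1:,4].argmax(); m=l==i
Q=W[m]; print(m.sum(), np.median(Q[:,2]), Q[:,2].min(),Q[:,2].max())
a=.128; R=np.array([[np.cos(a),np.sin(a)],[-np.sin(a),np.cos(a)]])
q=(Q[:,:2]-[.565,-.0423])@R.T
print('local x pct',np.percentile(q[:,0],[0,1,5,50,95,99,100]).round(4),'y',np.percentile(q[:,1],[0,1,5,50,95,99,100]).round(4))
f=Q[(Q[:,2]<.212)]; print(len(f),((f[:,:2]-[.565,-.0423])@R.T).mean(0).round(4))
tt=Q[(Q[:,2]>.215)]; print(len(tt),rect(tt))
E
```

```text
[ 0.5638 -0.0407  0.2201]
982 0.21980651414741503 0.19657346452340252 0.2322808524796962
local x pct [-0.0565 -0.0529 -0.0418  0.0197  0.0549  0.0564  0.0591] y [-0.0452 -0.0322 -0.0281 -0.0008  0.0313  0.033   0.0336]
104 [0.0483 0.0099]
851 (array([ 0.5694, -0.0494]), 124.4, 72.5, np.float64(0.42))
```

Dead reckoning and both cameras agree to within about 1.5 mm, against 4 mm of clearance. Small correction, then lower it.

```bash
python3 -m inch '[0.15,-0.15,-2,0, 0,0,-3,0, 0,0,-3,0, 0,0,-1.5,0, 0,0,-1.5,0, 0,0,-1,0, 0,0,-1,0, 0,0,0,0]'
```

```text
t: 11.88
tcp_pos: [0.5654, -0.0433, 0.0896]
tool_rot: [0.998, 0.063, -0.0, -0.0]
force: [-0.3, 0.8, -1.1]
finger_gap: 0.737
```

```bash
python3 -m inch '[0,0.1,-0.4,0, 0,0,-0.3,0, 0,0,-0.15,0, 0,0,0,0]'
```

```text
t: 12.38
tcp_pos: [0.5657, -0.0423, 0.0815]
tool_rot: [0.998, 0.063, -0.0, 0.0]
force: [-0.5, 0.6, -0.8]
finger_gap: 0.736
```

```bash
python3 -m inch '[0,0,-0.1,0, 0,0,0,0]'; python3 -m inch '[0,0,0,0, 0,0,0,0, 0,0,0,0]' 100; python3 -m inch '[0,0,3,0, 0,0,5,0, 0,0,5,0, 0,3,3,0, 0,5,0,-0.03, 0,5,0,-0.03, 0,5,0,-0.03, -2.5,5,0,-0.03, -3,3,0,-0.03, -3,0,0,-0.02, -3,-3,0,0, -3,-5,0,0, 0,-5,0,0, 0,0,0,0]'
```

```text
t: 12.62
tcp_pos: [0.5657, -0.0423, 0.0805]
tool_rot: [0.998, 0.063, -0.0, 0.0]
force: [-0.1, 0.4, -0.7]
finger_gap: 0.741
t: 13.0
tcp_pos: [0.5658, -0.0424, 0.0807]
tool_rot: [0.998, 0.063, 0.0, 0.0]
force: [-0.9, -0.2, 0.4]
finger_gap: 1.0
t: 14.75
tcp_pos: [0.4207, 0.0853, 0.2409]
tool_rot: [1.0, -0.025, 0.0, 0.0]
force: [-0.5, 0.8, 1.1]
finger_gap: 1.001
```

```bash
python3 - <<'E'
from h import *
p,d,W=objs("t4"); 
c=cv2.resize(p[150:350,150:400],None,fx=3,fy=3,interpolation=cv2.INTER_CUBIC); cv2.imwrite("pics/crop7.png",c[:,:,::-1])
E
```

```text
choc 501 [354. 309.] z 0.0051 (array([ 0.3802, -0.0469]), 61.3, 57.0, np.float64(-0.017))
berry 748 [112. 218.] z 0.0221 (array([0.6024, 0.516 ]), 83.9, 47.9, np.float64(-0.902))
berry 1237 [244. 253.] z 0.0296 (array([0.5151, 0.2097]), 108.4, 62.9, np.float64(-0.061))
berry 2602 [440. 365.] z 0.0423 (array([ 0.2532, -0.2383]), 152.0, 88.1, np.float64(-0.426))
peach 1257 [248. 199.] z 0.0294 (array([0.6418, 0.1992]), 109.3, 63.4, np.float64(-0.167))
```

View pics/crop7.png

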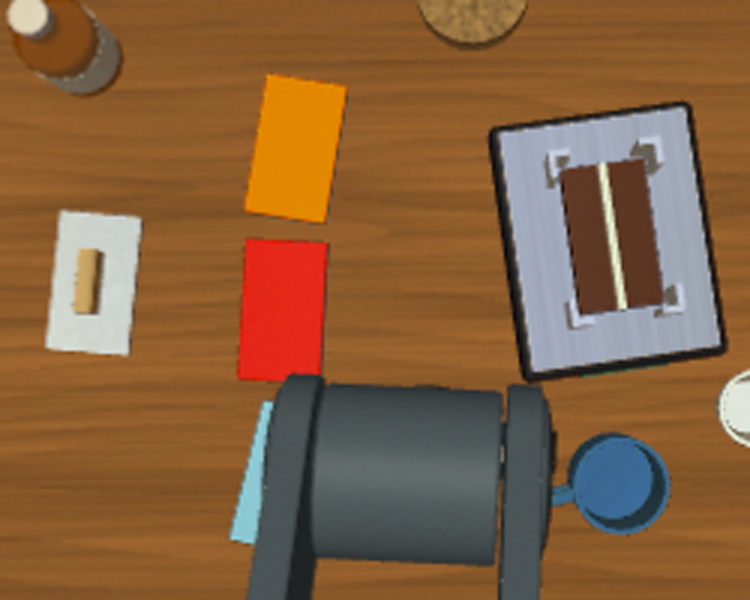

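The crop shows the carrier lying flat between the four guides. I'll measure it to get the offset between camera and robot.

```bash
cat >> h.py <<'E'
def seen(p,W,z,cond,box=(.565,-.042,.09)):
    m=(abs(W[...,0]-box[0])<box[2])&(abs(W[...,1]-box[1])<box[2])&cond
    k,l,s,c=cv2.connectedComponentsWithStats(m.astype(np.uint8)); i=1+s[1:,4].argmax()
    v,u=np.nonzero(l==i); P=world("top",np.c_[u,v],z=z); return s[i,4],np.median(W[l==i][:,2]).round(4),P.mean(0).round(4),rect(P)
E
python3 - <<'E'
from h import *
p=cv2.imread("pics/t4.png")[:,:,::-1].copy(); d=optics.snapshot("top")[1]; W=lids(p,d)
print(seen(p,W,.08,(abs(W[...,2]-.08)<.008)))
m=(p[...,0].astype(int)-p[...,2]>10)&(W[...,2]>.06); print(seen(p,W,.08,m))
E
```

```text
(np.int32(1411), np.float64(0.0798), array([ 0.5646, -0.043 ,  0.08  ]), (array([ 0.5649, -0.0452]), 111.4, 69.3, np.float64(0.126)))
(np.int32(1455), np.float64(0.0799), array([ 0.5669, -0.0436,  0.08  ]), (array([ 0.5711, -0.0466]), 120.0, 73.7, np.float64(0.116)))
```

The carrier is at (0.5646,-0.043), under 1 mm from the pocket centre, with yaw matched. Next is tub_berry at (0.5151,0.2098).

```bash
python3 -m inch '[1.6,2,0,0, 1.6,2.1,0,0, 1.6,2.1,-1,0, 1.6,2.1,-2,0, 1.6,2.1,-2,0, 1.5,2.1,-3,-0.01, 0,0,-4,0, 0,0,-4,0, 0,0,-3,0, 0,0,-1.5,0, 0,0,-0.5,0, 0,0,0,0]'
```

```text
t: 16.35
tcp_pos: [0.5162, 0.2132, 0.031]
tool_rot: [1.0, -0.027, 0.001, -0.0]
force: [-0.3, -0.5, 0.4]
finger_gap: 1.0
```

```bash
python3 -m inch '[-0.05,-0.3,-0.7,-0.008, 0,0,0,0]' && python3 -m inch '[0,0,0,0, 0,0,0,0, 0,0,0,0, 0,0,0,0, 0,0,0,0]' 0 40
```

```text
t: 16.6
tcp_pos: [0.5152, 0.2094, 0.0238]
tool_rot: [1.0, -0.031, 0.0, -0.0]
force: [-0.2, -0.5, -0.0]
finger_gap: 1.001
t: 17.23
tcp_pos: [0.5156, 0.2097, 0.0241]
tool_rot: [1.0, -0.031, 0.0, -0.0]
force: [-1.4, -1.6, 5.8]
finger_gap: 0.737
```

```bash
python3 -m inch '[0,0,2,0, 0,0,5,0, 0,0,5,0, 0,-1,5,0, 0.5,-2.4,1,0.019, 0.5,-2.5,0,0.019, 0.5,-2.5,0,0.019, 0.5,-2.5,0,0.019, 0.5,-2.5,0,0.019, 0.5,-2.5,0,0.019, 0.5,-2.5,0,0.019, 0.5,-2.5,0,0.019, 0.5,-2.5,0,0.019, 0.5,-2.5,0,0.019, 0,-1.8,0,0, 0,0,0,0, 0,0,0,0]'
```

```text
t: 19.35
tcp_pos: [0.5646, -0.0666, 0.2033]
tool_rot: [0.998, 0.064, -0.001, -0.0]
force: [0.3, 0.1, -1.9]
finger_gap: 0.741
```

I overran y by 2.4 cm through a summing slip. Correcting it, then lowering.

```bash
python3 -m inch '[0.1,2.4,0,0, 0,0,0,0, 0,0,0,0]'; python3 -m inch '[0,0,-2,0, 0,0,-2,0, 0,0,-1.5,0, 0,0,-1.5,0, 0,0,-1,0, 0,0,-0.8,0, 0,0,0,0]'
```

```text
t: 19.73
tcp_pos: [0.5661, -0.0428, 0.2036]
tool_rot: [0.998, 0.065, 0.0, 0.0]
force: [0.2, 0.2, -1.9]
finger_gap: 0.737
t: 20.6
tcp_pos: [0.566, -0.0433, 0.115]
tool_rot: [0.998, 0.064, -0.0, -0.0]
force: [-0.8, 0.1, -1.1]
finger_gap: 0.738
```

```bash
python3 -m inch '[0,0.1,-0.5,0, 0,0,-0.4,0, 0,0,-0.1,0, 0,0,0,0]'
```

```text
t: 21.1
tcp_pos: [0.5662, -0.0423, 0.1055]
tool_rot: [0.998, 0.064, 0.0, 0.0]
force: [0.6, -0.9, -2.4]
finger_gap: 0.739
```

```bash
python3 -m inch '[0,0,-0.12,0, 0,0,0,0, 0,0,0,0]'
```

```text
t: 21.48
tcp_pos: [0.5663, -0.0424, 0.1044]
tool_rot: [0.998, 0.064, 0.0, 0.0]
force: [-0.4, -0.1, -1.5]
finger_gap: 0.739
```

```bash
python3 -m inch '[0,0,0,0, 0,0,0,0, 0,0,0,0]' 100; python3 -m inch '[0,0,3,0, 0,0,5,0, 0,0,4,0, 0,0,0,0]'; python3 - <<'E'
from h import *
p,d,W=objs("t5"); m=(p.min(2)>150); print(seen(p,W,.01,m,(.54,.361,.09)))
E
```

```text
t: 21.85
tcp_pos: [0.5664, -0.0424, 0.1045]
tool_rot: [0.998, 0.064, 0.0, 0.0]
force: [-0.7, 0.4, 0.3]
finger_gap: 1.0
t: 22.35
tcp_pos: [0.5684, -0.0429, 0.2281]
tool_rot: [0.998, 0.064, 0.004, 0.001]
force: [0.0, -0.3, -0.9]
finger_gap: 0.997
choc 1276 [245. 309.] z 0.0296 (array([0.3856, 0.2071]), 108.0, 62.6, np.float64(-0.246))
berry 749 [112. 218.] z 0.0223 (array([0.6025, 0.516 ]), 83.9, 48.2, np.float64(-0.904))
berry 589 [356. 241.] z 0.1099 (array([ 0.5368, -0.047 ]), 65.2, 52.3, np.float64(1.559))
berry 2592 [440. 365.] z 0.0423 (array([ 0.2533, -0.2382]), 152.2, 88.3, np.float64(-0.428))
peach 1265 [248. 199.] z 0.0293 (array([0.6421, 0.1993]), 109.7, 63.6, np.float64(-0.17))
(np.int32(1060), np.float64(0.0093), array([0.5392, 0.3603, 0.01  ]), (array([0.5398, 0.3611]), 109.0, 64.1, np.float64(-0.097)))
```

View pics/t5.png

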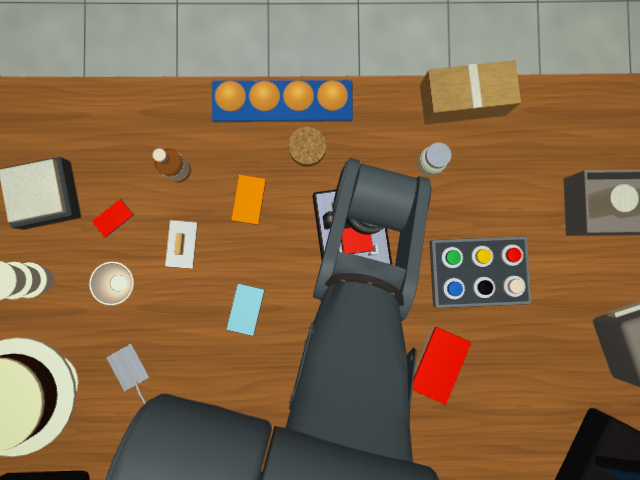

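Berry is seated at z 0.110 and choc is unmoved at (245,309). Going to tub_choc.

```bash
python3 -m inch '[-1.8,2.5,0,-0.0375, -1.8,2.5,0,-0.0375, -1.8,2.5,0,-0.0375, -1.8,2.5,0,-0.0375, -1.8,2.5,-1,-0.0375, -1.8,2.5,-2,-0.0375, -1.8,2.5,-2,-0.0375, -1.8,2.5,-2,-0.0375, -1.8,2.5,-2,-0.0375, -1.8,2.5,-2,-0.0375, 0,0,-3,0, 0,0,-3,0, 0,0,-1.5,0, 0,0,-0.8,0, 0,0,0,0]'
```

```text
t: 24.28
tcp_pos: [0.3855, 0.2074, 0.0306]
tool_rot: [0.992, -0.123, -0.001, 0.0]
force: [-0.4, 0.2, -0.3]
finger_gap: 1.001
```

```bash
python3 -m inch '[0.07,0,-0.65,0, 0,0,0,0]' && python3 -m inch '[0,0,0,0, 0,0,0,0, 0,0,0,0, 0,0,0,0, 0,0,0,0]' 0 40
```

```text
t: 24.52
tcp_pos: [0.3872, 0.2077, 0.0249]
tool_rot: [0.992, -0.123, 0.0, -0.0]
force: [-0.3, 0.4, -0.0]
finger_gap: 1.0
t: 25.15
tcp_pos: [0.3871, 0.2077, 0.0254]
tool_rot: [0.992, -0.123, 0.0, -0.0]
force: [0.1, -0.5, 5.6]
finger_gap: 0.738
```

```bash
python3 -m inch '[0,0,2,0, 0,0,5,0, 0,0,5,0, 0,0,5,0, 1.8,-2.5,3,0.0375, 1.8,-2.5,0,0.0375, 1.8,-2.5,0,0.0375, 1.8,-2.5,0,0.0375, 1.8,-2.5,0,0.0375, 1.8,-2.5,0,0.0375, 1.8,-2.5,0,0.0375, 1.8,-2.5,0,0.0375, 1.8,-2.5,0,0.0375, 1.8,-2.5,0,0.0375, 0,0,0,0, 0,0,0,0]'
```

```text
t: 27.15
tcp_pos: [0.5657, -0.0418, 0.2241]
tool_rot: [0.998, 0.064, -0.001, -0.001]
force: [-0.7, 0.3, -2.1]
finger_gap: 0.739
```

```bash
python3 -m inch '[0.1,-0.05,-2,0, 0,0,-2,0, 0,0,-1.5,0, 0,0,-1,0, 0,0,-1,0, 0,0,-0.5,0, 0,0,-0.4,0, 0,0,0,0, 0,0,0,0]'
```

```text
t: 28.28
tcp_pos: [0.5682, -0.0429, 0.1412]
tool_rot: [0.998, 0.064, 0.0, 0.0]
force: [-0.1, -0.1, -0.8]
finger_gap: 0.739
```

```bash
python3 -m inch '[-0.12,0.05,-0.3,0, 0,0,-0.2,0, 0,0,-0.06,0, 0,0,0,0]'
```

```text
t: 28.78
tcp_pos: [0.5666, -0.0423, 0.1354]
tool_rot: [0.998, 0.064, -0.0, -0.0]
force: [-1.6, 0.1, 1.0]
finger_gap: 0.737
```

```bash
python3 -m inch '[0,0,0,0, 0,0,0,0, 0,0,0,0]' 100; python3 -m inch '[0,0,3,0, 0,0,4,0, 0,0,2.5,0, 0,0,0,0]'; python3 - <<'E'
from h import *
p,d,W=objs("t6"); m=(p.min(2)>150); print(seen(p,W,.01,m,(.54,.361,.09)))
E
```

```text
t: 29.15
tcp_pos: [0.5669, -0.0424, 0.1353]
tool_rot: [0.998, 0.064, 0.0, 0.0]
force: [-0.4, 0.7, 0.3]
finger_gap: 1.001
t: 29.65
tcp_pos: [0.5681, -0.0427, 0.2323]
tool_rot: [0.998, 0.064, 0.003, 0.001]
force: [0.8, -0.6, -0.7]
finger_gap: 0.998
choc 605 [357. 241.] z 0.1397 (array([ 0.5372, -0.0466]), 62.8, 53.5, np.float64(-1.446))
berry 750 [112. 218.] z 0.0222 (array([0.6025, 0.5161]), 83.9, 48.2, np.float64(-0.904))
berry 2591 [440. 365.] z 0.0423 (array([ 0.2534, -0.2382]), 151.7, 88.3, np.float64(-0.428))
peach 1266 [248. 199.] z 0.0293 (array([0.642 , 0.1993]), 109.8, 63.7, np.float64(-0.17))
(np.int32(1064), np.float64(0.0094), array([0.5392, 0.3604, 0.01  ]), (array([0.5398, 0.3611]), 109.0, 64.1, np.float64(-0.097)))
```

View pics/t6.png

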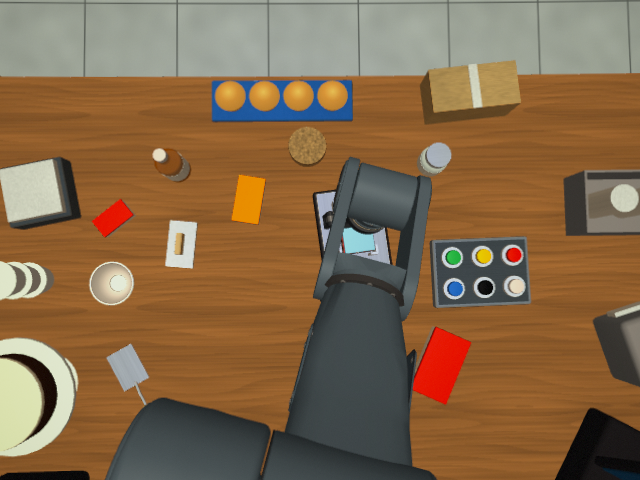

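Choc is seated at z 0.140, which is 110+30. Peach is unmoved at (248,199), so I'm fetching it.

```bash
python3 -m inch '[0.76,2.42,0,-0.03, 0.76,2.42,0,-0.03, 0.76,2.42,0,-0.03, 0.76,2.42,0,-0.03, 0.76,2.42,-1,-0.03, 0.76,2.42,-2,-0.03, 0.76,2.42,-2,-0.03, 0.76,2.42,-2,-0.03, 0.76,2.42,-2,-0.03, 0.76,2.42,-2,-0.03, 0,0,-3,0, 0,0,-3,0, 0,0,-2,0, 0,0,-0.8,0, 0,0,0,0]'
```

```text
t: 31.58
tcp_pos: [0.6425, 0.1995, 0.0317]
tool_rot: [0.996, -0.086, -0.0, 0.0]
force: [0.1, -0.5, 0.0]
finger_gap: 1.001
```

```bash
python3 -m inch '[0,0,-0.7,0, 0,0,0,0]' && python3 -m inch '[0,0,0,0, 0,0,0,0, 0,0,0,0, 0,0,0,0, 0,0,0,0]' 0 40
```

```text
t: 31.82
tcp_pos: [0.6429, 0.1996, 0.0256]
tool_rot: [0.996, -0.086, 0.0, -0.0]
force: [-0.3, -0.9, 0.7]
finger_gap: 1.0
t: 32.45
tcp_pos: [0.6432, 0.1998, 0.026]
tool_rot: [0.996, -0.086, 0.001, -0.0]
force: [-0.9, 0.7, 6.2]
finger_gap: 0.738
```

```bash
python3 -m inch '[0,0,2,0, 0,0,5,0, 0,0,5,0, 0,0,5,0, -0.77,-2.42,4,0.03, -0.77,-2.42,0,0.03, -0.77,-2.42,0,0.03, -0.77,-2.42,0,0.03, -0.77,-2.42,0,0.03, -0.77,-2.42,0,0.03, -0.77,-2.42,0,0.03, -0.77,-2.42,0,0.03, -0.77,-2.42,0,0.03, -0.77,-2.42,0,0.03, 0,0,0,0, 0,0,0,0]'
```

```text
t: 34.45
tcp_pos: [0.5656, -0.0419, 0.2355]
tool_rot: [0.998, 0.064, 0.0, -0.0]
force: [-0.1, -0.1, -2.2]
finger_gap: 0.738
```

```bash
python3 -m inch '[0,0,-2,0, 0,0,-2,0, 0,0,-1,0, 0,0,-0.8,0, 0,0,-0.4,0, 0,0,0,0, 0,0,0,0]'
```

```text
t: 35.33
tcp_pos: [0.5661, -0.0424, 0.1737]
tool_rot: [0.998, 0.064, 0.001, 0.0]
force: [0.1, 0.0, -2.0]
finger_gap: 0.738
```

```bash
python3 -m inch '[0,0,-0.4,0, 0,0,-0.25,0, 0,0,-0.08,0, 0,0,0,0]'
```

```text
t: 35.83
tcp_pos: [0.5657, -0.0423, 0.166]
tool_rot: [0.998, 0.064, 0.0, -0.0]
force: [-1.1, 0.4, -0.6]
finger_gap: 0.741
```

```bash
python3 -m inch '[0,0,-0.05,0, 0,0,0,0]'; python3 -m inch '[0,0,0,0, 0,0,0,0, 0,0,0,0]' 100; python3 -m inch '[0,0,3,0, 0,0,4,0, 0,2.5,2,-0.02, 1,4,0,-0.03, 1,4,0,-0.03, 1,4,0,-0.03, 1,4,0,-0.03, 1,4,0,-0.03, 0,0,0,0]'; python3 - <<'E'
from h import *
p,d,W=objs("t7"); m=(p.min(2)>150); print(seen(p,W,.01,m,(.54,.361,.09)))
hs=cv2.cvtColor(p,cv2.COLOR_RGB2HSV).astype(int); print('peach',seen(p,W,.17,(hs[...,0]>8)&(hs[...,0]<20)&(hs[...,1]>200)&(W[...,2]>.1)))
c=cv2.resize(p[150:350,150:400],None,fx=3,fy=3,interpolation=cv2.INTER_CUBIC); cv2.imwrite("pics/crop8.png",c[:,:,::-1])
E
```

```text
t: 36.08
tcp_pos: [0.5657, -0.0423, 0.166]
tool_rot: [0.998, 0.064, 0.0, 0.0]
force: [-1.8, -0.1, 5.4]
finger_gap: 0.74
t: 36.45
tcp_pos: [0.5659, -0.0424, 0.1653]
tool_rot: [0.998, 0.064, 0.0, 0.0]
force: [0.4, 0.4, -0.5]
finger_gap: 0.998
t: 37.58
tcp_pos: [0.6159, 0.1855, 0.2551]
tool_rot: [1.0, -0.019, 0.0, -0.0]
force: [-0.3, -0.7, -0.5]
finger_gap: 0.999
choc 586 [355. 310.] z 0.0057 (array([ 0.3743, -0.0527]), 73.6, 72.9, np.float64(1.556))
berry 749 [112. 218.] z 0.0221 (array([0.6023, 0.516 ]), 84.0, 48.0, np.float64(-0.899))
berry 2606 [440. 365.] z 0.0422 (array([ 0.2531, -0.2382]), 152.1, 88.3, np.float64(-0.427))
peach 1598 [357. 225.] z 0.1697 (array([ 0.5642, -0.0423]), 108.4, 62.3, np.float64(0.132))
(np.int32(109), np.float64(0.0093), array([0.5802, 0.3378, 0.01  ]), (array([0.5796, 0.3369]), 23.9, 23.5, np.float64(0.001)))
peach (np.int32(1591), np.float64(0.1697), array([ 0.5642, -0.0422,  0.17  ]), (array([ 0.5642, -0.0423]), 108.4, 62.3, np.float64(0.132)))
```

View pics/crop8.png

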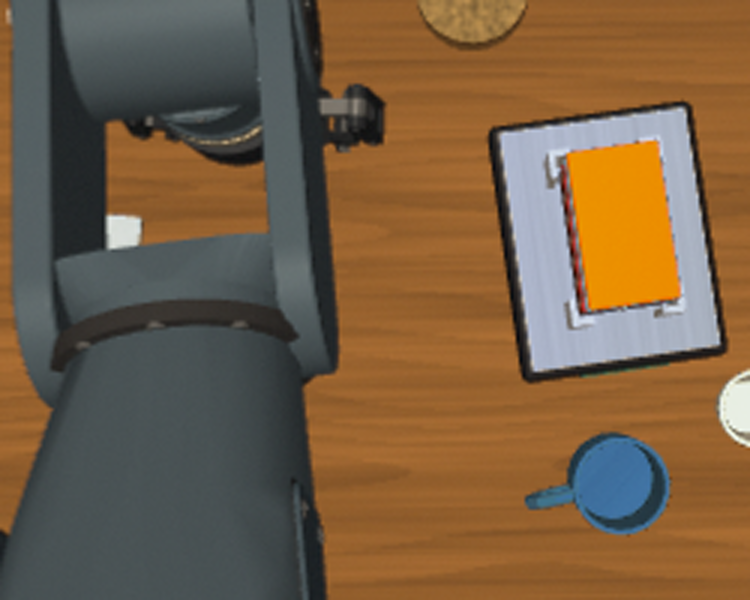

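Peach is at (0.5642,-0.0423), yaw 0.132, z 0.170, so it is squarely stacked. Now the cover, gripped by its tab.

```bash
python3 -m inch '[-1,2.2,0,-0.01, -1,2.2,0,-0.01, -1,2.2,0,-0.01, -1,2.2,-1,-0.01, -1,2.2,-2,-0.01, -1,2.2,-2,-0.009, -1,2.2,-2,0, -0.6,2.2,-2,0, 0,0,-3,0, 0,0,-4,0, 0,0,-3,0, 0,0,-2,0, 0,0,-0.5,0, 0,0,0,0]' 60
```

```text
t: 39.38
tcp_pos: [0.5403, 0.3588, 0.0408]
tool_rot: [0.999, -0.051, 0.0, -0.0]
force: [-0.2, -0.3, 0.7]
finger_gap: 0.599
```

```bash
python3 -m inch '[0,0.25,-0.5,0.005, 0,0,-0.4,0, 0,0,0,0]' && python3 -m inch '[0,0,0,0, 0,0,0,0, 0,0,0,0, 0,0,0,0, 0,0,0,0]' 0 40; python3 - <<'E'
from h import *
p,d=snap("scene","s8"); c=cv2.resize(p[220:350,370:510],None,fx=5,fy=4.6,interpolation=cv2.INTER_CUBIC); cv2.imwrite("pics/crop9.png",c[:,:,::-1])
E
```

```text
t: 39.75
tcp_pos: [0.5396, 0.3612, 0.0315]
tool_rot: [0.999, -0.048, -0.0, 0.0]
force: [-0.1, 0.2, -0.4]
finger_gap: 0.596
t: 40.38
tcp_pos: [0.5399, 0.3612, 0.0317]
tool_rot: [0.999, -0.048, 0.0, -0.0]
force: [-0.3, 0.1, 2.8]
finger_gap: 0.152
```

View pics/crop9.png

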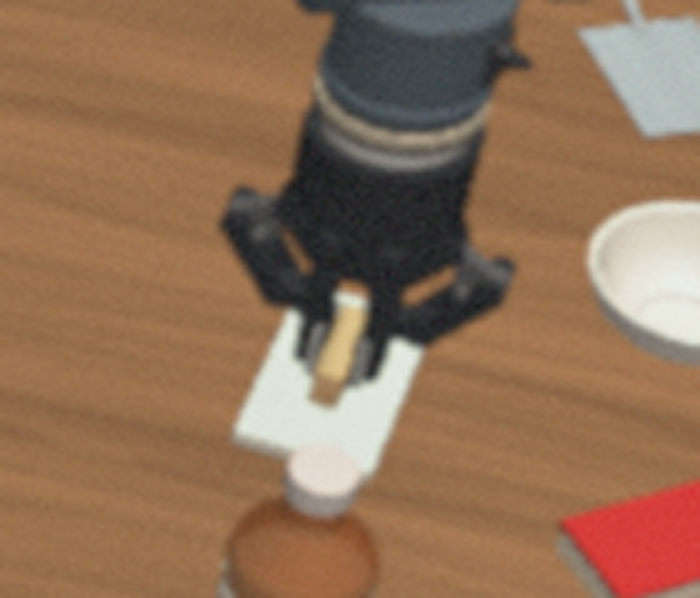

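The scene crop shows the pads gripping the wooden tab, and the 13 mm gap matches. Lifting and carrying it over.

```bash
python3 -m inch '[0,0,2,0, 0,0,5,0, 0,0,5,0, 0,0,5,0, 0.2,-2.8,5,0.016, 0.2,-2.9,0,0.016, 0.2,-2.9,0,0.016, 0.2,-2.9,0,0.016, 0.2,-2.9,0,0.016, 0.2,-2.9,0,0.016, 0.2,-2.9,0,0.016, 0.2,-2.9,0,0.016, 0.2,-2.9,0,0.016, 0.2,-2.9,0,0.016, 0.2,-2.9,0,0.016, 0.2,-2.9,0,0.016, 0.2,-2.9,0,0.016, 0,-2.7,0,0.016, 0,0,0,0, 0,0,0,0]'
```

```text
t: 42.92
tcp_pos: [0.5653, -0.0412, 0.2519]
tool_rot: [0.998, 0.064, 0.0, -0.0]
force: [-1.7, 0.1, -0.2]
finger_gap: 0.157
```

```bash
python3 -m inch '[0.05,-0.1,-2,0, 0,0,-1.5,0, 0,0,-0.8,0, 0,0,0,0, 0,0,0,0]'; python3 - <<'E'
from h import *
p,d=snap("scene","s9"); c=cv2.resize(p[160:310,200:340],None,fx=5,fy=4,interpolation=cv2.INTER_CUBIC); cv2.imwrite("pics/crop10.png",c[:,:,::-1])
E
```

```text
t: 43.55
tcp_pos: [0.5666, -0.0428, 0.2088]
tool_rot: [0.998, 0.064, 0.0, 0.0]
force: [0.3, -0.1, -0.6]
finger_gap: 0.152
```

View pics/crop10.png

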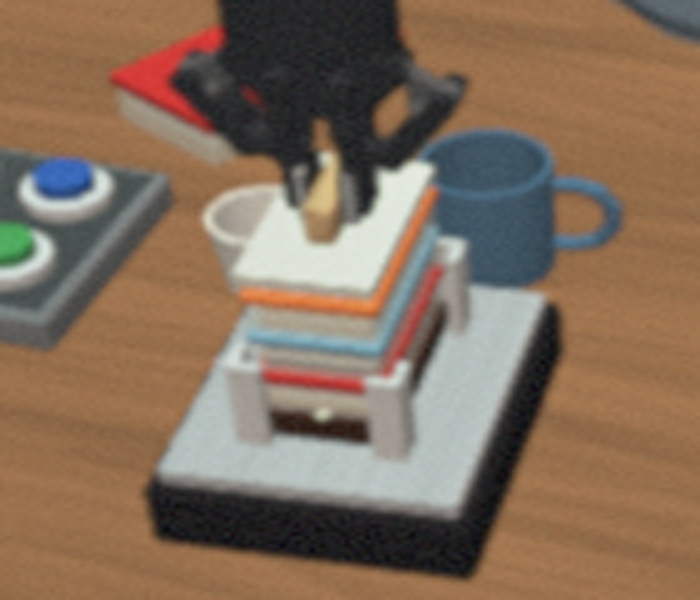

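The cover hovers aligned just above the stack. Lowering the last 7 mm.

```bash
python3 -m inch '[0,0,-0.4,0, 0,0,-0.25,0, 0,0,-0.05,0, 0,0,0,0]'
```

```text
t: 44.1
tcp_pos: [0.5663, -0.0429, 0.2017]
tool_rot: [0.998, 0.064, 0.0, 0.0]
force: [0.4, -0.7, 1.2]
finger_gap: 0.152
```

```bash
python3 -m inch '[0,0,0,0, 0,0,0,0, 0,0,0,0]' 50; python3 -m inch '[0,0,2,0, 0,0,4,0, 0,0,3,0, -0.6,-3,0,0, -0.6,-3,0,0, -0.6,-3,0,0, -0.6,-3,0,0, -0.6,-3,0,0, -0.6,-3,0,0, -0.6,-3,0,0, -0.6,-3,-1,0, -0.6,-3,-3,0, -0.5,-3,-4,0, 0,0,-4,0, 0,0,-4,0, 0,0,0,0]' && python3 -m inch '[0,0,0,0, 0,0,0,0, 0,0,0,0, 0,0,0,0]' 0; python3 - <<'E'
from h import *
p,d,W=objs("t10"); print('cover',seen(p,W,.18,(p.min(2)>120)&(abs(W[...,2]-.18)<.008)))
print('tab',seen(p,W,.206,(abs(W[...,2]-.206)<.006)))
c=cv2.resize(p[170:320,290:540],None,fx=3,fy=3,interpolation=cv2.INTER_CUBIC); cv2.imwrite("pics/crop11.png",c[:,:,::-1])
p,d=snap("scene","s10"); c=cv2.resize(p[160:310,120:340],None,fx=3.5,fy=3.5,interpolation=cv2.INTER_CUBIC); cv2.imwrite("pics/crop12.png",c[:,:,::-1])
E
```

```text
t: 44.48
tcp_pos: [0.5662, -0.0428, 0.2014]
tool_rot: [0.998, 0.064, -0.0, -0.0]
force: [-0.6, -0.1, -0.6]
finger_gap: 0.502
t: 46.48
tcp_pos: [0.5052, -0.3411, 0.1282]
tool_rot: [0.998, 0.064, -0.003, -0.003]
force: [0.1, 0.1, -0.3]
finger_gap: 0.497
t: 46.98
tcp_pos: [0.5076, -0.343, 0.1324]
tool_rot: [0.998, 0.064, 0.001, 0.001]
force: [-0.8, 0.2, 0.1]
finger_gap: 0.0
choc 573 [355. 310.] z 0.0056 (array([ 0.3755, -0.0515]), 73.8, 70.0, np.float64(-0.808))
berry 750 [112. 218.] z 0.0219 (array([0.6023, 0.516 ]), 83.9, 48.1, np.float64(-0.901))
cover (np.int32(1479), np.float64(0.1798), array([ 0.5654, -0.0432,  0.18  ]), (array([ 0.5658, -0.0434]), 109.8, 63.9, np.float64(0.125)))
tab (np.int32(177), np.float64(0.2057), array([ 0.5659, -0.0431,  0.206 ]), (array([ 0.5656, -0.0431]), 49.2, 14.4, np.float64(0.138)))
```

View pics/crop11.png

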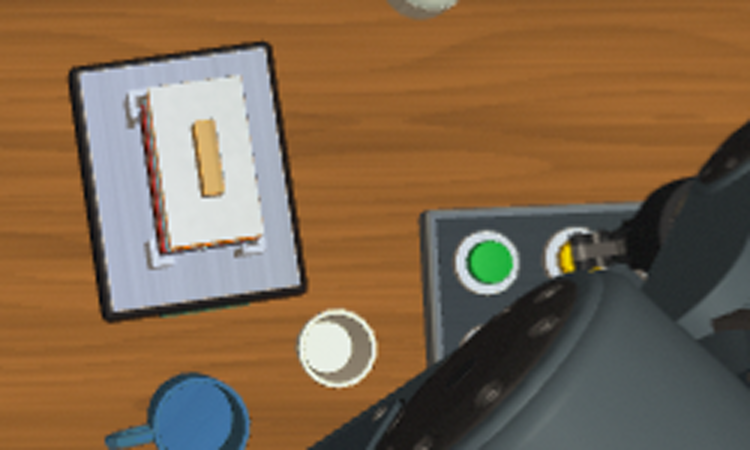

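View pics/crop12.png

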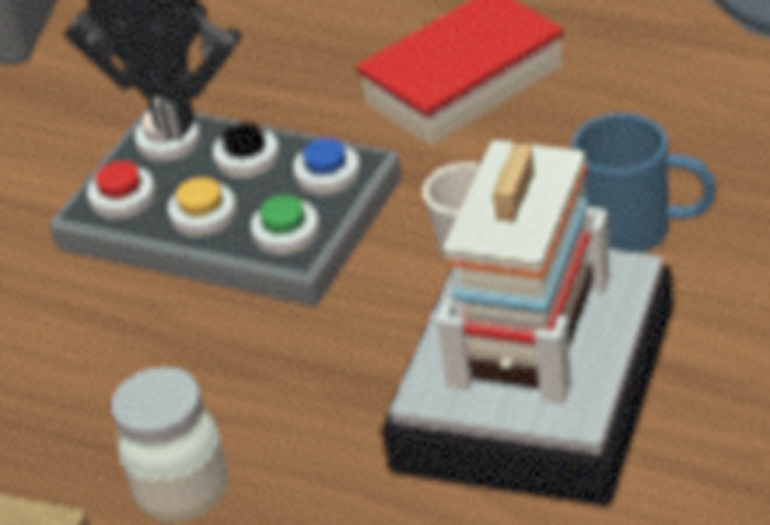

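The top view shows the white cover squarely on the stack, at (0.5658,-0.0434), yaw 0.125, z 0.180, with the tab up. The fingertips are near yellow (513,255 top), so I'm aligning and pressing it.

```bash
python3 -m inch '[-0.55,0.15,-2,0, 0,0,-2,0, 0,0,-1,0, 0,0,0,0, 0,0,0,0]'
```

```text
t: 47.7
tcp_pos: [0.5021, -0.3417, 0.082]
tool_rot: [0.998, 0.064, 0.0, 0.0]
force: [0.5, 0.1, 1.4]
finger_gap: -0.004
```

```bash
python3 -m inch '[0,0,-0.6,0, 0,0,-0.5,0, 0,0,-0.5,0, 0,0,-0.2,0, 0,0,0,0, 0,0,0,0, 0,0,0,0]'
```

```text
t: 48.58
tcp_pos: [0.5021, -0.3417, 0.065]
tool_rot: [0.998, 0.064, 0.0, 0.001]
force: [-0.4, 1.4, 10.6]
finger_gap: 0.0
```

Yellow is bottomed at 10.6 N. Lift, then blue.

```bash
python3 -m inch '[0,0,1.5,0, 0,0,2,0, -2.5,2.2,0,0, -2.5,2.3,0,0, -2.4,2.3,0,0, 0,0,0,0, 0,0,0,0]'
```

```text
t: 49.45
tcp_pos: [0.4287, -0.2744, 0.0988]
tool_rot: [0.998, 0.064, 0.001, 0.001]
force: [-0.8, 0.2, 0.2]
finger_gap: 0.003
```

```bash
python3 -m inch '[-0.05,0,-1.5,0, 0,0,-0.7,0, 0,0,-0.6,0, 0,0,-0.5,0, 0,0,-0.2,0, 0,0,0,0, 0,0,0,0, 0,0,0,0]'
```

```text
t: 50.45
tcp_pos: [0.4272, -0.2735, 0.0649]
tool_rot: [0.998, 0.064, 0.0, 0.0]
force: [-2.0, 1.3, 14.8]
finger_gap: 0.001
```

Blue is bottomed at 14.8 N. Then green.

```bash
python3 -m inch '[0,0,1.5,0, 0,0,2,0, 2.4,0.05,0,0, 2.4,0.05,0,0, 2.5,0.05,0,0, 0,0,0,0, 0,0,0,0]'
```

```text
t: 51.32
tcp_pos: [0.4991, -0.2713, 0.0982]
tool_rot: [0.998, 0.064, -0.001, -0.001]
force: [0.0, -0.0, 0.3]
finger_gap: 0.0
```

```bash
python3 -m inch '[0,0,-1.4,0, 0,0,-0.7,0, 0,0,-0.6,0, 0,0,-0.5,0, 0,0,-0.2,0, 0,0,0,0, 0,0,0,0, 0,0,0,0]'
```

```text
t: 52.32
tcp_pos: [0.4993, -0.2715, 0.0651]
tool_rot: [0.998, 0.064, -0.001, -0.0]
force: [-4.6, -0.0, 6.2]
finger_gap: -0.001
```

```bash
python3 -m inch '[0,0,-0.1,0, 0,0,0,0, 0,0,0,0]'; python3 -m inch '[0,0,1.5,0, 0,0,3,0, 0,-2,5,0, -1,-4,5,0, -1,-4,2,0, -1,-4,0,0, -1,-4,0,0, -1,-4,0,0, 0,0,0,0, 0,0,0,0]'; python3 - <<'E'
from h import *
p,d,W=objs("t11"); print('cover',seen(p,W,.18,(p.min(2)>120)&(abs(W[...,2]-.18)<.008)))
for n,(u,v) in dict(bl=(455,287),gr=(452,257),ye=(484,255),rd=(513,254),bk=(485,286),wh=(517,285)).items(): print(n,W[v,u].round(4))
p,d=snap("scene","s11"); print(manip.sense()['force'],manip.sense()['tcp_pos'])
E
```

```text
t: 52.7
tcp_pos: [0.4993, -0.2715, 0.0649]
tool_rot: [0.998, 0.064, -0.001, -0.0]
force: [-4.7, 1.4, 12.6]
finger_gap: -0.002
t: 53.95
tcp_pos: [0.4506, -0.4898, 0.2265]
tool_rot: [0.998, 0.064, 0.0, -0.001]
force: [-0.1, 1.2, 0.7]
finger_gap: -0.0
choc 544 [354. 310.] z 0.0055 (array([ 0.3764, -0.0463]), 73.2, 58.5, np.float64(-0.32))
berry 749 [112. 218.] z 0.0221 (array([0.6024, 0.516 ]), 83.9, 48.0, np.float64(-0.904))
berry 642 [443. 342.] z 0.0423 (array([ 0.3152, -0.2487]), 109.9, 55.2, np.float64(-1.327))
cover (np.int32(1474), np.float64(0.1798), array([ 0.5655, -0.0431,  0.18  ]), (array([ 0.5657, -0.0434]), 109.9, 63.8, np.float64(0.129)))
bl [ 0.4304 -0.2742  0.0542]
gr [ 0.4989 -0.2693  0.0547]
ye [ 0.5026 -0.3429  0.0545]
rd [ 0.504  -0.4096  0.0544]
bk [ 0.4318 -0.3428  0.0544]
wh [ 0.433  -0.417   0.0521]
[ 0.82658433 -0.0367386  -0.27824083] [ 0.45099276 -0.48901575  0.22660922]
```

View pics/s11.png

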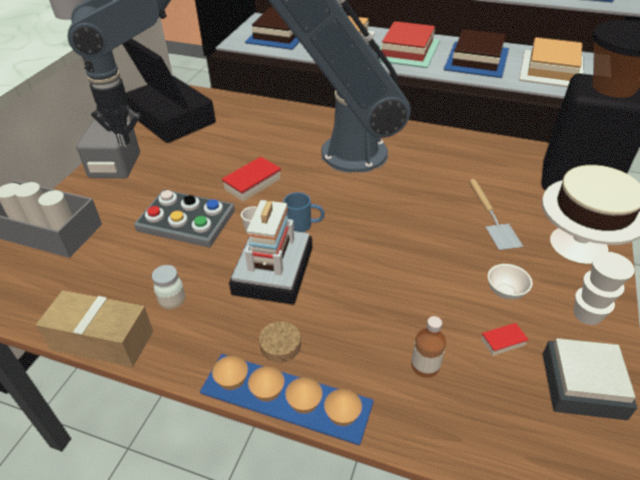

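View pics/t11.png

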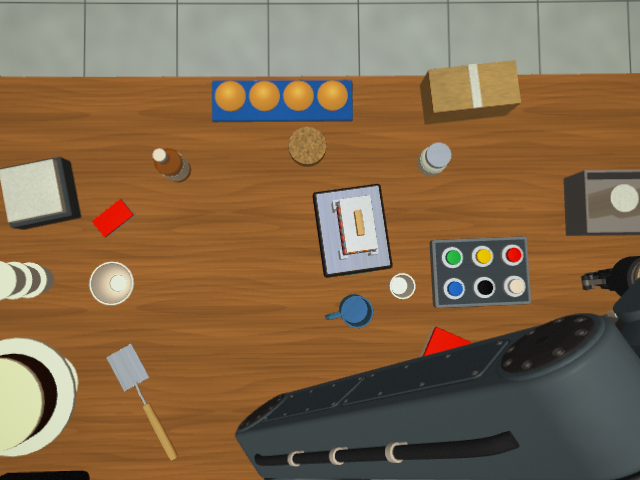

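Both views show the stack standing squarely at (357,225 top), the keys up, the bystanders in place and the arm clear of everything. Handing in.

```bash
python3 - <<'E'
from h import *
from station import job
d=optics.snapshot("top")[1]; W=lids(None,d); print('white',W[284:287,513:516,2].round(4).tolist()); print(job.sign_off())
E
```

```text
white [[0.0544, 0.0556, 0.0576], [0.0564, 0.0577, 0.052], [0.0604, 0.0532, 0.0554]]
the job is handed in; nothing more can be done
None
```

The take-away order is made up and handed in at about 54 s of the 210 s allowed; the hand-in gave no verdict.

- **Keys:** I pressed black then white with the scale empty, and yellow, blue and green after the stack was in place and let go. Each bottomed at 7–15 N, against 5 N needed for fully down. I never went over the red key.
- **Stack:** From the bottom up it is the carrier, the red-lidded tub of the listed size (not the small or the large one), the blue-lidded tub, the orange-lidded tub, and the cover with its tab up.
- **Last checks:**
  - The cover's top is at z 0.180 m, as the heights given require. It is about 1.5 mm from the measured pocket centre and in line with it to within 0.01 rad.
  - The carrier and the orange-lidded tub were each within about 1 mm of the centre when placed. The two lower tubs were checked only for height and in the scene picture.
  - All keys read up at about 54 mm (the white key's depth is noisy), the bystanders look unmoved, and the arm is clear of everything.
- **Slips and disagreements:**
  - I overran y by 2.4 cm while carrying the red-lidded tub, and corrected it in the air before lowering.
  - The two cameras disagreed by about 3 mm on the pocket's x position. I went with the top camera's value plus about 1 mm.

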